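# Put the lock cylinders to soak and clip up the keys

### The job

Put this lock job in to soak: open the tub's child-resistant cap by pressing it down hard while turning it anticlockwise, lay the cap in the steel parts tray, and put every brass lock cylinder into the tub through its mouth. Also press every big key fully down into a free slot of the rack, with its shaft snapped home in both spring clips and about centred between them. Leave the padlock, the screwdriver and the jar where they are.

Things in the scene. Friction and masses are not known exactly. Their poses are not given: they have to be found in the camera images.
- cap_c (a point): Child-resistant cap: ribbed, grey, round, 66 mm wide (12 flats), 27 mm high, 60 g, hollow below. This point: its centre, half-way up; z its axis, up on the tub, where its top is 125 mm above the bench. Press it down 6 to 7 mm and, still pressed, turn it anticlockwise (from above) about 70 degrees; 50 to 130 degrees from its locked start it is free to lift straight off. Unpressed it turns only 3 degrees.
- press_ring (a joint): How far (m) the spring ring under the cap is pressed down: 0 at rest, 0.0075 at its stop. It takes 8.5 N to start, 15 N at 5 mm, 18 N at 7.5 mm. The cap turns past its catch only while this is above about 0.005; clockwise it meets a stop.
- tub_mouth (a point): Soaking tub: white, round, 82 mm wide, its neck up to 110 mm above the bench; held fast in a low wooden frame 94 mm square, 26 mm high. This point: centre of the neck's rim (110 mm up), z up. The mouth is 41 mm wide; the domed floor lies 95 to 105 mm below the rim, the belly is 74 mm wide. At the start the locked cap's x axis lies along the tub's x within 2 degrees.
- tray_in (a point): Open steel parts tray, fixed, 130 mm square with 18 mm high walls. This point: centre of its inner floor, about 3 mm above the bench.
- rack: Key rack, fixed: wooden base 100 (x) by 210 (y) by 12 mm high with three equal slots along its x, 66 mm apart. Origin under its centre. Each slot has two clips, 36 mm either way of its middle, each 12 mm long (60 mm free between them). A clip is two spring fingers, flared tips 65 mm above the bench; their 11 mm throat, 52 mm above the bench, springs open as a shaft is pressed down through it.
- mat: Flat black rubber mat, 200 x 250 x 5 mm, fixed; origin under its centre, top 5 mm above the bench. The keys lie on it at the start.
- slot0 (a point): The rack's slot on the rack's -y side. This point: where the middle of a seated key's shaft axis belongs, 44 mm above the bench, 32 mm above the rack's base; x along the slot, z up. Pressing a key home takes about 6 to 20 N; it then sits on rests 8 mm below this height.
- slot1 (a point): The rack's slot in the middle. This point: where the middle of a seated key's shaft axis belongs, 44 mm above the bench, 32 mm above the rack's base; x along the slot, z up. Pressing a key home takes about 6 to 20 N; it then sits on rests 8 mm below this height.
- slot2 (a point): The rack's slot on the rack's +y side. This point: where the middle of a seated key's shaft axis belongs, 44 mm above the bench, 32 mm above the rack's base; x along the slot, z up. Pressing a key home takes about 6 to 20 N; it then sits on rests 8 mm below this height.
- key0_c (a point): Big steel key, 182 mm long, 160 g; there are three. Round shaft 16 mm thick, ring bow 54 mm wide, flat bit. This point: on the shaft's axis, near the centre of mass; x along the shaft to the bit. The shaft is clear 52 mm either way; the bow is 58 to 112 mm along -x, the bit 53 to 76 mm along +x, sticking out 39 mm to +y. Lying, the axis is 8 mm above its support.
- key1_c (a point): Big steel key, 182 mm long, 160 g; there are three. Round shaft 16 mm thick, ring bow 54 mm wide, flat bit. This point: on the shaft's axis, near the centre of mass; x along the shaft to the bit. The shaft is clear 52 mm either way; the bow is 58 to 112 mm along -x, the bit 53 to 76 mm along +x, sticking out 39 mm to +y. Lying, the axis is 8 mm above its support.
- key2_c (a point): Big steel key, 182 mm long, 160 g; there are three. Round shaft 16 mm thick, ring bow 54 mm wide, flat bit. This point: on the shaft's axis, near the centre of mass; x along the shaft to the bit. The shaft is clear 52 mm either way; the bow is 58 to 112 mm along -x, the bit 53 to 76 mm along +x, sticking out 39 mm to +y. Lying, the axis is 8 mm above its support.
- cyl0_c (a point): Round brass lock cylinder, 30 mm long, 60 g; None if absent (two or three are there). It starts standing on the bench on its flange (22 mm wide, 5 mm thick); the body above is 18 mm thick. This point: its centre, half-way up; z its long axis, away from the flange.
- cyl1_c (a point): Round brass lock cylinder, 30 mm long, 60 g; None if absent (two or three are there). It starts standing on the bench on its flange (22 mm wide, 5 mm thick); the body above is 18 mm thick. This point: its centre, half-way up; z its long axis, away from the flange.
- cyl2_c (a point): Round brass lock cylinder, 30 mm long, 60 g; None if absent (two or three are there). It starts standing on the bench on its flange (22 mm wide, 5 mm thick); the body above is 18 mm thick. This point: its centre, half-way up; z its long axis, away from the flange.
- padlock: Bystander: a brass padlock, 50 x 22 x 87 mm, standing; origin under its centre.
- screwdriver: Bystander: a screwdriver lying on the bench.
- jar: Bystander: a small amber glass jar, 56 mm wide, 60 mm high; origin under its centre.

How it is judged (in metres and radians):
On the way, in this order (a step that is already met when the one before it is completed fails the run):
1. the cap is pressed down against its spring (value of joint press_ring above 0.0035 m), for 0.1 s.
2. the cap is turned free and lifted off the tub ((z of cap_c in the frame of tub_mouth above 0.03 m or horizontal distance between cap_c and tub_mouth above 0.07 m)), for 0.2 s.
At the end, for the whole second after the job is handed in: Keys: shaft middle within 20 mm along a slot, 5 mm sideways, 4 mm in height, parallel within 0.12 rad, either way round. Cylinders present: inside the tub, centres 12 mm or more below the rim. Cap in the tray: centre within 45 mm of its centre, under 30 mm above its floor. All at rest (((x of key0_c in the frame of slot0 between -0.02 and 0.02 m and y of key0_c in the frame of slot0 between -0.005 and 0.005 m and z of key0_c in the frame of slot0 between -0.004 and 0.004 m and angle between the x axis of key0_c and the x axis of slot0, either way round below 0.12 rad) or (x of key0_c in the frame of slot1 between -0.02 and 0.02 m and y of key0_c in the frame of slot1 between -0.005 and 0.005 m and z of key0_c in the frame of slot1 between -0.004 and 0.004 m and angle between the x axis of key0_c and the x axis of slot1, either way round below 0.12 rad) or (x of key0_c in the frame of slot2 between -0.02 and 0.02 m and y of key0_c in the frame of slot2 between -0.005 and 0.005 m and z of key0_c in the frame of slot2 between -0.004 and 0.004 m and angle between the x axis of key0_c and the x axis of slot2, either way round below 0.12 rad)) and linear speed of each of key0, key1, key2, cyl0, cyl1, cyl2, cap below 0.03 m/s and ((x of key1_c in the frame of slot0 between -0.02 and 0.02 m and y of key1_c in the frame of slot0 between -0.005 and 0.005 m and z of key1_c in the frame of slot0 between -0.004 and 0.004 m and angle between the x axis of key1_c and the x axis of slot0, either way round below 0.12 rad) or (x of key1_c in the frame of slot1 between -0.02 and 0.02 m and y of key1_c in the frame of slot1 between -0.005 and 0.005 m and z of key1_c in the frame of slot1 between -0.004 and 0.004 m and angle between the x axis of key1_c and the x axis of slot1, either way round below 0.12 rad) or (x of key1_c in the frame of slot2 between -0.02 and 0.02 m and y of key1_c in the frame of slot2 between -0.005 and 0.005 m and z of key1_c in the frame of slot2 between -0.004 and 0.004 m and angle between the x axis of key1_c and the x axis of slot2, either way round below 0.12 rad)) and ((x of key2_c in the frame of slot0 between -0.02 and 0.02 m and y of key2_c in the frame of slot0 between -0.005 and 0.005 m and z of key2_c in the frame of slot0 between -0.004 and 0.004 m and angle between the x axis of key2_c and the x axis of slot0, either way round below 0.12 rad) or (x of key2_c in the frame of slot1 between -0.02 and 0.02 m and y of key2_c in the frame of slot1 between -0.005 and 0.005 m and z of key2_c in the frame of slot1 between -0.004 and 0.004 m and angle between the x axis of key2_c and the x axis of slot1, either way round below 0.12 rad) or (x of key2_c in the frame of slot2 between -0.02 and 0.02 m and y of key2_c in the frame of slot2 between -0.005 and 0.005 m and z of key2_c in the frame of slot2 between -0.004 and 0.004 m and angle between the x axis of key2_c and the x axis of slot2, either way round below 0.12 rad)) and horizontal distance between each of cyl0_c, cyl1_c, cyl2_c and tub_mouth below 0.036 m and z of each of cyl0_c, cyl1_c, cyl2_c in the frame of tub_mouth below -0.012 m and horizontal distance between cap_c and tray_in below 0.045 m and z of cap_c in the frame of tray_in below 0.03 m); the robot touches nothing.
It fails at once if the padlock is pushed more than 30 mm (distance of padlock from where it was at the start of the episode above 0.03 m).
It fails at once if the screwdriver is pushed more than 30 mm (distance of screwdriver from where it was at the start of the episode above 0.03 m).
It fails at once if the jar is pushed more than 30 mm (distance of jar from where it was at the start of the episode above 0.03 m).
Of cyl0, cyl1, cyl2 only 2 to 3 are there at a start; the rules pass over those that are not, and their reading is None.
At some moment in a run one of key0, key1, key2 may be knocked a few centimetres aside while the robot is not near it.
Once in a run the grip may slacken for a moment while it holds something.
It also fails if it takes over 210 s, if anything falls off the work surface, if the arm or the gripper's body presses on something with over 40 N, if the wrist force passes 120 N, or if a joint passes its speed limit or range.

### The arm

A 6-joint arm with a two-finger parallel gripper is mounted at the origin on the work surface. World frame = base frame: x ahead of the robot, y to its left, z up, the work surface at z = 0. Lengths are in m, angles in degrees, forces in N, time in s.
With the tool pointing down it reaches from about 0.4 to 0.825 m from the base axis. Payload 7 kg.
Tool frame: the origin (TCP) lies between the finger pads; the fingertips stand 19 mm ahead of it and the grasp point (between the pads) is the TCP (r.tip_extent is the distance from the TCP to the fingertips, in m); z points along the fingers, y is the direction in which the jaws open and shut (so a half turn about z gives the same grasp; the last joint's range is limited). The gripper opens to 88 mm and grips with 3 to 60 N. Pads are 19 mm wide; open, the fingers measure 130 mm over their backs; the gripper's body (78 mm by 193 mm) begins 47 mm behind the grasp point.
Start: joints at [-51.503, 20.546, 0.682, 0, -70.136, -16.507], TCP at [0.253, -0.626, 0.222] pointing down, gripper open.
Joint ranges: [-176.03, 176.03], [-82.01, 121.73], [-58.28, 71.71], [-173.87, 95.51], [-174.79, -0.11], [-173.66, 173.66]. Speed limits (degrees/s): [136.94, 136.94, 172.46, 180, 180, 180].

### API

Orientations are given as [roll, pitch, yaw] about the fixed x, y, z axes, in that order (R = Rz(yaw) Ry(pitch) Rx(roll)).
In Python, from plant import r, capture, workorder, spotter gives the robot as it stands.
- The arm moves only by the tool step_arm, never from a script. Its argument "motion" is a list of rows, each a list of 5 numbers: the finger opening in m, from 0 to 0.0876, then the shift along the tool's x, y, z in m, then the turn about the tool's z in rad. In form: [[grip, dx, dy, dz, roll], ...]. A call has 1 to 5 rows; each row is the pose to reach, as a shift and turn from the pose commanded when the call began, along the tool's axes at that moment; what a row does not reach only later rows make up. A row lasts 1/8 s, in which the tool goes at most 62.5 mm and 10.7 degrees, less where a joint would pass 70% of its speed; a pose out of reach is approached as far as the arm can. A call with a gripper value outside its range is refused whole. The fingers move at their own pace and stop on an object; "newtons" is the grip in N (left out, the last holds). Time passes only in rows, so rows that repeat a pose let the fingers close. It gives the time, the measured TCP pose, the force and the opening at its end, in the units of the state.
- r.get_state(): the state, without advancing time (a new reading comes with each control period).
- capture(name): name is "scene" or "top" or "wrist"; returns a dict with "image" (384x512x3 uint8, red, green, blue), "z_map" (384x512 float32, m along the optical axis (not along the pixel's ray), 0 where there is no reading), "fx", "fy", "cx", "cy" (pixels), "pose" (4x4, takes a point from camera to world coordinates). Camera axes: x right, y down, z forward; pixel columns grow to the right and rows downward; lengths in m; the calibration is good to about 2 mm. A picture is of the moment at which its call begins.
- workorder.close_job(): hands the job in, once; it reports no verdict.
Trained networks look in the newest picture that a camera, given by its name, has taken for a name from the list of things; names that differ only in an ending like _2 or _b are one class to them, and where a whole thing is asked for, a point or a joint stands for the part that bears it (a point fixed in the world has none). Each returns a list of dicts, best first, with "p" (0 to 1); they miss things now and then, are a little off and sometimes report something else, mostly with a low value. They report only what shows in the picture. A call takes as long as a camera call.
- spotter.regions_of(camera, label): "mask" (384x512 bool, what is visible of it).
- spotter.tip_of(camera, label): "location" ([x, y, z] in m, in world coordinates, good to about 4 mm: a listed point, or the origin of a listed thing).
The state is a dict: "time_s": time; "joints": joint angles; "qd": joint speeds; "joint_torque": joint torques, N m; "tcp_pos": TCP position; "eef_rot": TCP orientation; "contact_force": force on the tool from outside, world axes, zero at the start; "moment": the same for the moment, N m; "gripper_width": finger opening in m.
Only numpy, scipy, OpenCV 4.12 (cv2) and the standard library are available. Lean on these libraries where they do the work, as an engineer would, in place of code of your own. Each camera call takes 0.05 s, during which the arm holds its last target.

## Working session

There is one attempt and no reset: what is moved stays moved. The work goes in short steps, Python scripts to look and compute and a tool call to move; the robot and the scene stay as the last step left them, time stands still between calls to the robot, and variables do not carry over. Pictures are saved under pics/ and viewed, and the job is handed in when it is done.

Besides the shell and the picture viewer there is one more tool, called after "Call:" as name(argument=value, ...), one argument or row to a line, values as JSON. step_arm: Moves the arm, as the interface text tells. Its arguments: {"type":"object","properties":{"motion":{"type":"array","items":{"type":"array","items":{"type":"number"}}},"newtons":{"type":"number"}},"required":["motion"]}

```bash
mkdir -p pics; ls; python3 - <<'E'
from plant import r, capture, workorder, spotter
import cv2
print(r.get_state())
for n in ["scene","top","wrist"]:
    c=capture(n); cv2.imwrite(f"pics/{n}0.png",c["image"][:,:,::-1]); print(n,c["pose"].round(3).tolist(),c["fx"])
E
```

```text
pics
{'time_s': 0.0, 'joints': array([-5.15030033e+01,  2.05914595e+01,  6.35424849e-01, -1.94958237e-02,
       -7.01362772e+01, -1.65055588e+01]), 'qd': array([-0.11118278,  0.06671022, -0.03813997, -0.07039307, -0.04467633,
        0.00118443]), 'joint_torque': array([ 3.03870647e-04, -5.82716775e+01,  2.93062162e+01,  6.99715465e+00,
        7.05628467e-03, -1.24163557e-04]), 'tcp_pos': array([ 0.25254441, -0.62545492,  0.22133693]), 'eef_rot': array([ 1.79906285e+02, -8.65681007e-03, -1.58015194e+02]), 'contact_force': array([-1.41858451, -0.59660144,  0.90280186]), 'moment': array([ 0.05264862, -0.03153031,  0.05078463]), 'gripper_width': 0.0872924647568264}
scene [[0.337, 0.676, -0.655, 1.281], [0.942, -0.24, 0.237, -0.248], [0.003, -0.697, -0.717, 0.834], [0.0, 0.0, 0.0, 1.0]] 372.15182155705816
top [[0.012, -0.996, 0.087, 0.507], [-1.0, -0.01, 0.02, -0.032], [-0.019, -0.087, -0.996, 1.294], [0.0, 0.0, 0.0, 1.0]] 432.73952952173323
wrist [[-0.374, 0.896, 0.238, 0.188], [0.927, 0.361, 0.097, -0.652], [0.001, 0.257, -0.966, 0.384], [0.0, 0.0, 0.0, 1.0]] 299.43392570211824
```

View pics/scene0.png

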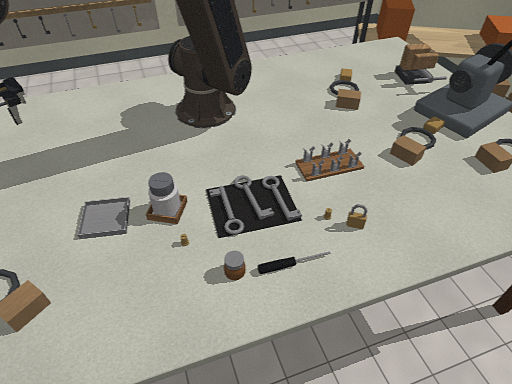

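View pics/top0.png

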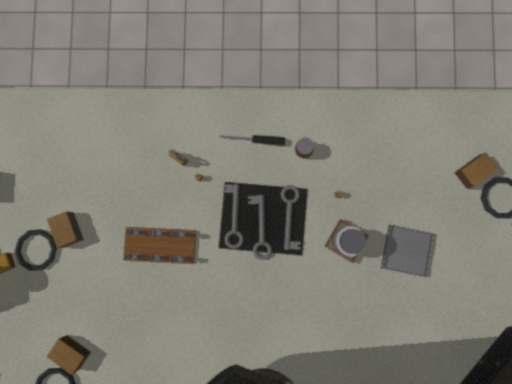

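```bash
python3 - <<'E'
from plant import r, capture, workorder, spotter
import numpy as np
for cam in ["top","scene"]:
  capture(cam)
  for l in ["cap_c","tub_mouth","tray_in","rack","mat","slot0","slot1","slot2","key0_c","cyl0_c","padlock","screwdriver","jar"]:
    print(cam,l,[(np.round(d["location"],3).tolist(),round(d["p"],2)) for d in spotter.tip_of(cam,l)])
E
```

```text
top cap_c [([0.626, -0.215, 0.014], 0.66), ([0.489, -0.24, 0.11], 0.6), ([0.465, 0.243, 0.043], 0.56)]
top tub_mouth [([0.488, -0.241, 0.112], 0.78)]
top tray_in [([0.46, -0.421, 0.002], 0.61)]
top rack [([0.465, 0.312, 0.002], 0.84), ([0.539, -0.072, 0.012], 0.24)]
top mat [([0.551, 0.005, 0.001], 0.84)]
top slot0 [([0.472, 0.378, 0.044], 0.95), ([0.467, 0.31, 0.044], 0.87), ([0.466, 0.242, 0.042], 0.69)]
top slot1 [([0.472, 0.378, 0.044], 0.95), ([0.467, 0.31, 0.044], 0.87), ([0.466, 0.242, 0.042], 0.69)]
top slot2 [([0.472, 0.378, 0.044], 0.95), ([0.467, 0.31, 0.044], 0.87), ([0.466, 0.242, 0.042], 0.69)]
top key0_c [([0.541, 0.009, 0.014], 0.76), ([0.795, 0.037, -0.001], 0.33)]
top cyl0_c [([0.627, -0.218, 0.015], 0.58)]
top padlock [([0.732, 0.258, 0.002], 0.66)]
top screwdriver [([0.795, 0.04, 0.0], 0.92)]
top jar [([0.763, -0.115, 0.001], 0.62)]
scene cap_c [([0.492, -0.242, 0.112], 0.69)]
scene tub_mouth [([0.489, -0.245, 0.112], 0.96)]
scene tray_in [([0.462, -0.419, 0.004], 0.84)]
scene rack [([0.47, 0.308, 0.002], 0.58), ([0.762, -0.117, -0.001], 0.57)]
scene mat [([0.552, 0.004, 0.001], 0.92)]
scene slot0 [([0.467, 0.244, 0.042], 0.92), ([0.471, 0.376, 0.045], 0.89), ([0.465, 0.311, 0.043], 0.77)]
scene slot1 [([0.467, 0.244, 0.042], 0.92), ([0.471, 0.376, 0.045], 0.89), ([0.465, 0.311, 0.043], 0.77)]
scene slot2 [([0.467, 0.244, 0.042], 0.92), ([0.471, 0.376, 0.045], 0.89), ([0.465, 0.311, 0.043], 0.77)]
scene key0_c [([0.539, 0.01, 0.008], 0.91), ([0.727, 0.26, 0.002], 0.63)]
scene cyl0_c [([0.626, -0.217, 0.017], 0.41)]
scene padlock [([0.726, 0.261, 0.008], 0.53)]
scene screwdriver [([0.792, 0.042, 0.003], 0.76), ([0.468, 0.244, 0.044], 0.21), ([0.55, 0.004, -0.001], 0.2)]
scene jar [([0.758, -0.117, 0.0], 0.76)]
```

The scene image shows the tub with its cap at about (162,185), the tray at (105,217) and the mat with three keys at (253,205). The rack is at (330,162). There are cylinders at (184,240) and (328,213), plus the jar, screwdriver and padlock. In the top image keys A (235) and B (260) have their bows near the robot, and C (290) is reversed. That gives C→slot0, B→slot1 and A→slot2, so the bits never meet a bow.

```bash
cat > h.py <<'E'
from plant import r, capture, workorder, spotter
import numpy as np, cv2
def st(): 
    s=r.get_state(); return s
def plan(x,y,z,yaw=None):
    """tool-frame shift from measured pose; yaw deg (mod 180 chosen nearest)"""
    s=st(); p=s["tcp_pos"]; a=np.radians(s["eef_rot"][2])
    d=np.array([x,y,z])-p; c,sn=np.cos(a),np.sin(a)
    dx=c*d[0]+sn*d[1]; dy=sn*d[0]-c*d[1]; dz=-d[2]
    roll=0
    if yaw is not None:
        e=(yaw-s["eef_rot"][2]+90)%180-90; roll=-np.radians(e)
    print("t",round(s["time_s"],2),"pose",p.round(4),s["eef_rot"].round(1),"F",s["contact_force"].round(1),"w",round(s["gripper_width"],4),"j6",s["joints"][5].round(0))
    print("PLAN dx %.4f dy %.4f dz %.4f roll %.3f"%(dx,dy,dz,roll))
def world(c,z=None):
    v,u=np.mgrid[0:384,0:512]; Z=c["z_map"]
    P=np.stack([(u-c["cx"])/c["fx"]*Z,(v-c["cy"])/c["fy"]*Z,Z],-1)
    W=P@c["pose"][:3,:3].T+c["pose"][:3,3]; W[Z<=0]=np.nan
    return W
def px(c,p):
    q=c["pose"][:3,:3].T@(np.array(p)-c["pose"][:3,3]); return c["cx"]+c["fx"]*q[0]/q[2],c["cy"]+c["fy"]*q[1]/q[2]
def save(c,n,crop=None,k=1):
    im=c["image"][:,:,::-1]
    if crop: a,b,d,e=crop; im=im[b:e,a:d]
    if k!=1: im=cv2.resize(im,None,fx=k,fy=k,interpolation=cv2.INTER_CUBIC)
    cv2.imwrite(f"pics/{n}.png",im)
E
python3 - <<'E'
from h import *
c=capture("top"); save(c,"topzoom",(110,120,450,270),2.3)
W=world(c)
for n,(a,b,d,e) in dict(cylA=(190,168,210,188),cap=(330,220,370,262)).items():
    w=W[b:e,a:d].reshape(-1,3); 
    zz=w[:,2]; m=np.nanmax(zz); print(n,m, np.nanmean(w[zz>m-0.006],0), (zz>m-.006).sum())
plan(.489,-.242,.25)
E
```

```text
cylA 0.03591435924360864 [0.67014273 0.19988356 0.03208062] 17
cap 0.13247780311212387 [ 0.49098789 -0.23819843  0.12783343] 120
t 1.6 pose [ 0.2527 -0.6259  0.2223] [-180.    0. -158.] F [-0.  -0.1  0.5] w 0.0877 j6 -17.0
PLAN dx -0.3628 dy 0.2675 dz -0.0277 roll 0.000
```

View pics/topzoom.png

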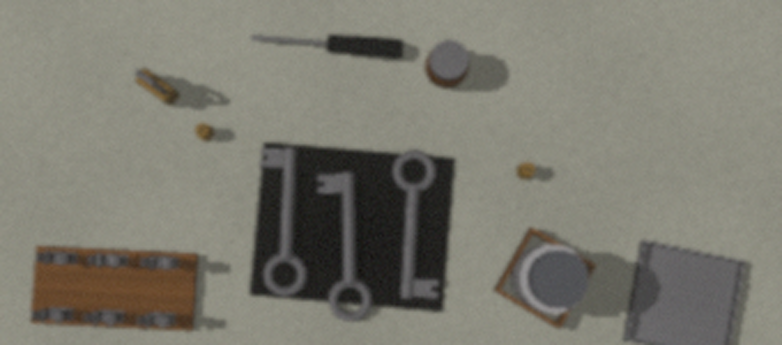

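Zoomed, it shows two cylinders, at zoom pixels (205,131) and (525,170), and no third. Key C has its bow at the top and its bit to the right. I'll move over the tub now.

Call:
step_arm(
  motion=[
    [0.0876, -0.06, 0.04, -0.03, 0],
    [0.0876, -0.11, 0.08, -0.05, 0],
    [0.0876, -0.16, 0.12, -0.06, 0],
    [0.0876, -0.21, 0.155, -0.06, 0],
    [0.0876, -0.26, 0.19, -0.06, 0],
  ],
  newtons=40,
)

```text
time_s: 2.22
tcp_pos: [0.4133, -0.3666, 0.2828]
eef_rot: [-179.9, 0.1, -158.0]
contact_force: [0.5, -1.2, 0.5]
gripper_width: 0.0877
```

Call:
step_arm(
  motion=[
    [0.0876, -0.05, 0.04, 0, 0],
    [0.0876, -0.1, 0.075, 0, 0],
    [0.0876, -0.1, 0.075, 0, 0],
    [0.0876, -0.1, 0.075, 0, 0],
  ],
)

```text
time_s: 2.72
tcp_pos: [0.4771, -0.261, 0.2821]
eef_rot: [-180.0, -0.0, -157.9]
contact_force: [-0.9, 0.2, 0.1]
gripper_width: 0.0875
```

```bash
python3 - <<'E'
from h import *
plan(.489,-.242,.25)
c=capture("wrist"); save(c,"w1",None,1.5)
W=world(c)
for n,(l,h) in dict(captop=(.119,.132),frame=(.02,.031)).items():
    m=(W[...,2]>l)&(W[...,2]<h)&(np.hypot(W[...,0]-.489,W[...,1]+.242)<.09)
    w=W[m]; print(n,m.sum(),w.mean(0),w.min(0),w.max(0))
    print(cv2.minAreaRect(w[:,:2].astype(np.float32)*1000))
    print(cv2.minEnclosingCircle(w[:,:2].astype(np.float32)*1000))
E
```

```text
t 2.73 pose [ 0.4771 -0.261   0.2821] [-180.    -0.  -157.9] F [-0.9  0.2  0.1] w 0.0875 j6 -60.0
PLAN dx -0.0181 dy 0.0131 dz 0.0321 roll 0.000
captop 2773 [ 0.48630583 -0.24296566  0.12544164] [ 0.45372503 -0.27593427  0.11902978] [ 0.52041691 -0.20932532  0.12862047]
((487.0450744628906, -242.892333984375), (66.04500579833984, 65.93195343017578), 68.64569854736328)
((487.27435302734375, -242.43112182617188), 33.74507141113281)
frame 628 [ 0.46475069 -0.25288155  0.02622545] [ 0.42442376 -0.30576334  0.02021631] [ 0.52041674 -0.17948621  0.03071296]
((487.47637939453125, -242.41201782226562), (94.05596923828125, 93.79402923583984), 59.986080169677734)
((487.00439453125, -242.71267700195312), 65.41789245605469)
```

View pics/w1.png

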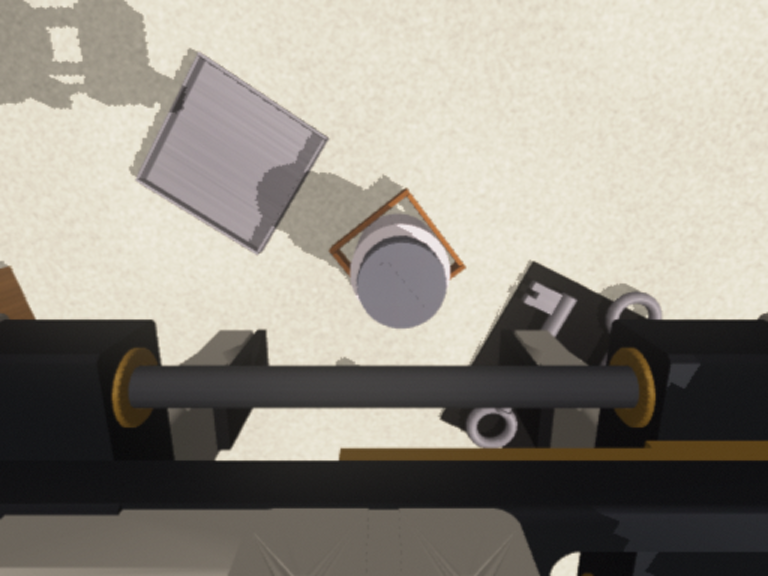

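The wrist view shows the round cap at (400,280), the tub frame rotated by about 60°, and the tray at (230,150). I'll check which way the cap's flats face.

```bash
python3 - <<'E'
from h import *
c=capture("wrist"); W=world(c)
acc=0
m=(W[...,2]>.119)&(W[...,2]<.132)&(np.hypot(W[...,0]-.489,W[...,1]+.242)<.09)
w=W[m][:,:2]*1000
wd=[]
for a in range(0,180,5):
    d=np.array([np.cos(np.radians(a)),np.sin(np.radians(a))]); q=np.sort(w@d); wd.append(q[-3]-q[2])
wd=np.array(wd).reshape(6,6); print(wd.round(1)); print("mod30:",wd.mean(0).round(2))
t=capture("top")
save(c,"capz",(230,130,310,230),6)
plan(.4873,-.2425,.16)
E
```

```text
[[66.1 66.  66.5 66.2 65.6 65.9]
 [65.7 65.6 65.8 65.9 65.5 65.6]
 [65.2 65.5 65.7 66.  65.7 66.2]
 [66.  65.7 65.9 66.1 66.1 65.5]
 [65.8 65.5 65.5 65.8 66.  65.8]
 [65.6 65.4 65.6 65.7 65.7 65.9]]
mod30: [65.74 65.63 65.83 65.95 65.74 65.82]
t 2.88 pose [ 0.4764 -0.2622  0.282 ] [-180.    -0.  -158.1] F [-0.2  0.2 -0.3] w 0.0877 j6 -60.0
PLAN dx -0.0174 dy 0.0142 dz 0.1220 roll 0.000
```

View pics/capz.png

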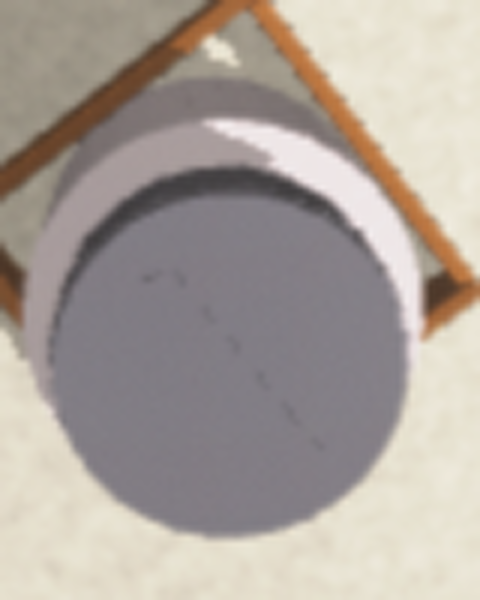

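```bash
python3 - <<'E'
from h import *
c=capture("wrist"); W=world(c)
R=np.hypot(W[...,0]-.4873,W[...,1]+.2425)
for a in range(33,48): 
    m=(R>a/1000)&(R<(a+1)/1000)&(W[...,2]>.03); 
    if m.sum(): print(a,m.sum(),np.percentile(W[m][:,2],[10,50,90]).round(3))
plan(.4873,-.2425,.17,-150)
E
```

```text
33 597 [0.1   0.358 0.369]
34 344 [0.087 0.358 0.395]
35 330 [0.086 0.336 0.395]
36 333 [0.087 0.337 0.395]
37 386 [0.086 0.342 0.396]
38 444 [0.086 0.347 0.396]
39 513 [0.086 0.376 0.396]
40 1046 [0.057 0.377 0.396]
41 939 [0.344 0.381 0.396]
42 1076 [0.35  0.391 0.396]
43 3477 [0.38  0.393 0.402]
44 4229 [0.379 0.395 0.403]
45 3145 [0.37  0.394 0.403]
46 2384 [0.37  0.392 0.401]
47 2324 [0.369 0.391 0.401]
t 2.92 pose [ 0.4764 -0.2623  0.282 ] [-180.    -0.  -158.1] F [0.2 0.7 0.3] w 0.0871 j6 -60.0
PLAN dx -0.0175 dy 0.0143 dz 0.1120 roll -0.142
```

Call:
step_arm(
  motion=[
    [0.0876, -0.0175, 0.0143, 0.05, -0.142],
    [0.0876, -0.0175, 0.0143, 0.1, -0.142],
    [0.0876, -0.0175, 0.0143, 0.112, -0.142],
    [0.0876, -0.0175, 0.0143, 0.112, -0.142],
  ],
)

```text
time_s: 3.42
tcp_pos: [0.4879, -0.2423, 0.1705]
eef_rot: [-180.0, -0.1, -149.9]
contact_force: [0.9, -0.5, 0.5]
gripper_width: 0.0877
```

```bash
python3 - <<'E'
from h import *
plan(.4873,-.2425,.121,-150)
E
```

```text
t 3.42 pose [ 0.4879 -0.2423  0.1705] [-1.800e+02 -1.000e-01 -1.499e+02] F [ 0.9 -0.5  0.5] w 0.0877 j6 -54.0
PLAN dx 0.0006 dy 0.0002 dz 0.0495 roll 0.001
```

Call:
step_arm(
  motion=[
    [0.0876, 0.0005, 0, 0.04, 0],
    [0.0876, 0.0005, 0, 0.0495, 0],
    [0.0876, 0.0005, 0, 0.0495, 0],
  ],
)

```text
time_s: 3.8
tcp_pos: [0.4881, -0.2421, 0.1217]
eef_rot: [-180.0, 0.0, -149.9]
contact_force: [0.4, 0.3, 1.5]
gripper_width: 0.0875
```

Call:
step_arm(
  motion=[
    [0.05, 0, 0, 0, 0],
    [0.05, 0, 0, 0, 0],
    [0.05, 0, 0, 0, 0],
    [0.05, 0, 0, 0, 0],
  ],
  newtons=55,
)

```text
time_s: 4.3
tcp_pos: [0.4878, -0.2418, 0.121]
eef_rot: [-180.0, 0.0, -149.9]
contact_force: [-1.3, 0.3, 4.0]
gripper_width: 0.0536
```

```bash
python3 - <<'E'
from h import *
plan(.4873,-.2425,.121,-150)
c=capture("wrist"); save(c,"w2",None,1.5)
c=capture("scene"); save(c,"s2",(100,130,260,280),4)
plan(.4873,-.2425,.121,-150)
E
```

```text
t 4.3 pose [ 0.4878 -0.2418  0.121 ] [-180.     0.  -149.9] F [-1.3  0.3  4. ] w 0.0536 j6 -54.0
PLAN dx 0.0008 dy -0.0004 dz 0.0000 roll 0.002
t 4.4 pose [ 0.4879 -0.2418  0.1211] [-180.     0.  -149.9] F [-0.8  1.1  4.7] w 0.0509 j6 -54.0
PLAN dx 0.0009 dy -0.0004 dz 0.0001 roll 0.002
```

View pics/w2.png

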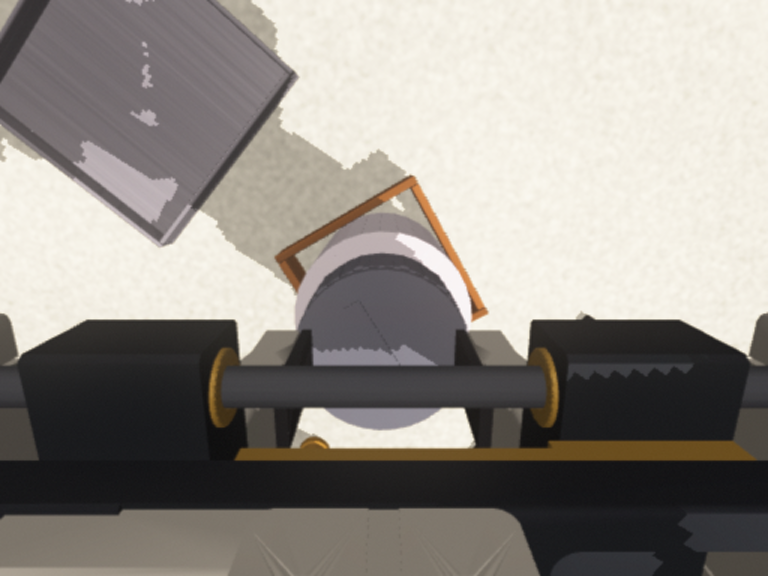

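View pics/s2.png

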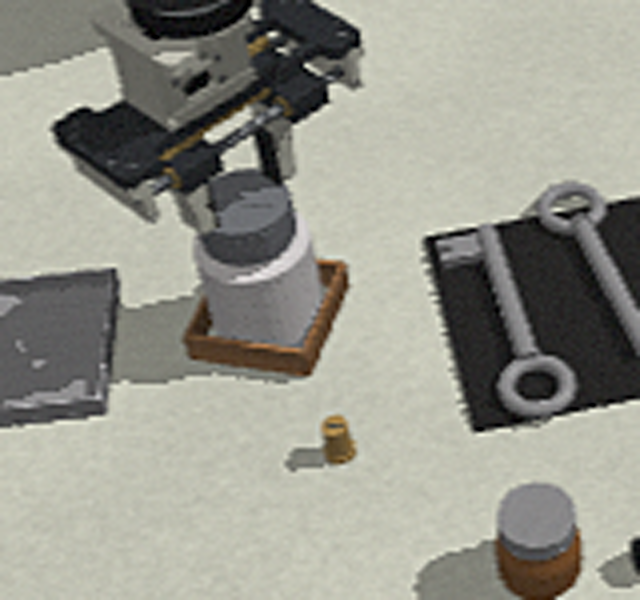

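```bash
python3 - <<'E'
from h import *
c=capture("wrist"); s=st(); p=s["tcp_pos"]
print("tcp px*1.5",np.array(px(c,p))*1.5,"captop",np.array(px(c,[.4873,-.2425,.125]))*1.5, "w",s["gripper_width"])
W=world(c)
m=(W[...,2]>.119)&(W[...,2]<.132)&(np.hypot(W[...,0]-.4873,W[...,1]+.2425)<.05)
w=W[m]; print(w.min(0),w.max(0)); print(cv2.minEnclosingCircle(w[:,:2].astype(np.float32)*1000))
save(c,"w3",None,1.5)
E
```

```text
tcp px*1.5 [383.32447545 349.58583339] captop [382.40357938 351.63949968] w 0.05025349653154659
[ 0.45373164 -0.28344153  0.11902586] [ 0.52069946 -0.21049061  0.13198335]
((480.536865234375, -246.01744079589844), 41.54263687133789)
```

View pics/w3.png

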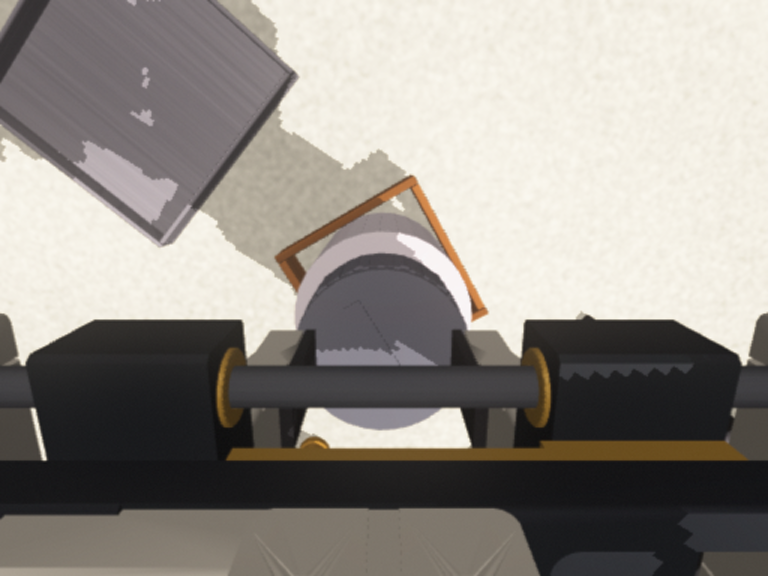

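```bash
python3 - <<'E'
from h import *
c=capture("wrist"); s=st(); p=s["tcp_pos"]; a=np.radians(s["eef_rot"][2])
tx=np.array([np.cos(a),np.sin(a)]); ty=np.array([np.sin(a),-np.cos(a)])
print(s["gripper_width"],s["contact_force"].round(1),p)
W=world(c)
for row in (224,232,240,245):
  for col in list(range(164,220,4))+list(range(290,340,4)):
    w=W[row,col]; d=w[:2]-p[:2]; print(row,col,"tx %.1f ty %.1f z %.1f"%(1000*d@tx,1000*d@ty,1000*w[2]),c["image"][row,col])
c=capture("top"); save(c,"t3",(300,180,460,300),5)
E
```

```text
0.05011041716424843 [0.4 0.9 5.3] [ 0.48788943 -0.24179236  0.12101988]
224 164 tx -41.4 ty -92.2 z 1.5 [237 232 218]
224 168 tx -41.9 ty -88.5 z 0.4 [239 234 223]
224 172 tx -42.0 ty -84.6 z 0.1 [243 239 228]
224 176 tx -41.9 ty -80.4 z 0.4 [234 229 214]
224 180 tx 12.5 ty -39.2 z 138.4 [130 123 112]
224 184 tx 12.1 ty -37.4 z 137.2 [130 122 112]
224 188 tx 11.9 ty -35.4 z 136.8 [130 122 111]
224 192 tx 11.4 ty -33.6 z 135.6 [129 122 111]
224 196 tx 12.0 ty -31.2 z 137.1 [128 120 110]
224 200 tx 12.0 ty -29.1 z 137.0 [107 101  91]
224 204 tx 10.1 ty -27.9 z 132.2 [38 35 34]
224 208 tx 10.5 ty -25.5 z 133.3 [34 32 30]
224 212 tx 7.6 ty -24.5 z 125.9 [93 89 96]
224 216 tx 7.1 ty -22.4 z 124.7 [92 89 95]
224 290 tx 7.2 ty 19.5 z 125.0 [92 89 95]
224 294 tx 7.3 ty 21.8 z 125.1 [93 89 95]
224 298 tx 7.4 ty 24.0 z 125.5 [94 91 96]
224 302 tx 9.4 ty 25.4 z 130.6 [40 34 34]
224 306 tx 10.2 ty 27.3 z 132.5 [42 38 37]
224 310 tx 10.9 ty 29.1 z 134.2 [93 88 79]
224 314 tx 11.8 ty 30.7 z 136.5 [130 121 111]
224 318 tx 11.1 ty 33.2 z 134.9 [131 123 112]
224 322 tx 11.9 ty 34.9 z 136.9 [131 123 1
[... 3086 characters left out ...]
[52 51 51]
245 208 tx 32.4 ty -13.6 z 205.1 [52 51 52]
245 212 tx 32.4 ty -12.4 z 205.2 [51 49 50]
245 216 tx 32.1 ty -11.4 z 204.6 [51 50 51]
245 290 tx 32.8 ty 9.8 z 206.0 [53 52 52]
245 294 tx 32.7 ty 11.0 z 205.7 [51 49 50]
245 298 tx 32.3 ty 12.2 z 205.0 [52 50 51]
245 302 tx 32.6 ty 13.3 z 205.5 [53 51 52]
245 306 tx 32.6 ty 14.4 z 205.6 [54 51 53]
245 310 tx 32.3 ty 15.6 z 205.0 [54 52 53]
245 314 tx 32.7 ty 16.7 z 205.7 [54 52 52]
245 318 tx 32.7 ty 17.8 z 205.8 [55 52 52]
245 322 tx 32.4 ty 19.1 z 205.1 [54 53 54]
245 326 tx 32.8 ty 20.0 z 205.9 [57 54 55]
245 330 tx 32.4 ty 21.3 z 205.2 [54 52 53]
245 334 tx 32.1 ty 22.7 z 204.6 [55 53 54]
245 338 tx 32.6 ty 23.5 z 205.6 [54 53 52]
```

View pics/t3.png

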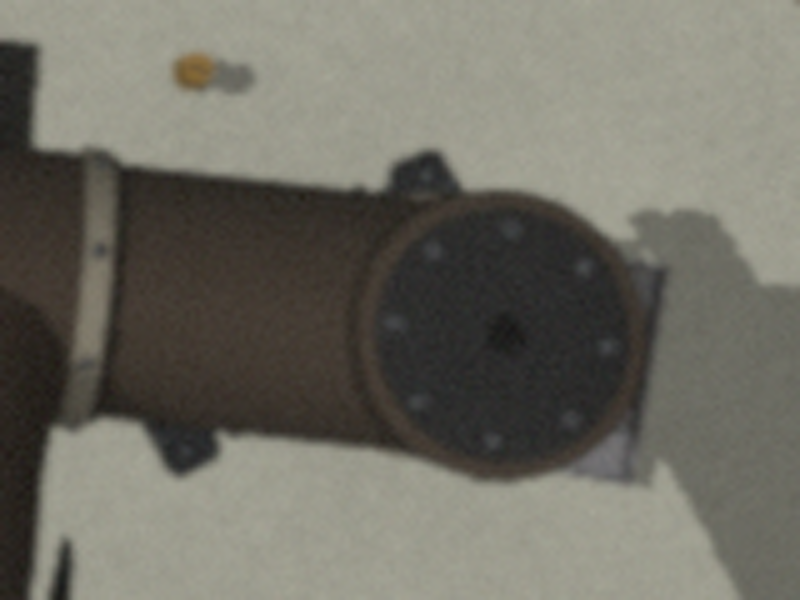

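```bash
python3 - <<'E'
from h import *
print(r.tip_extent, [a for a in dir(r) if a[0]!='_'])
c=capture("scene"); save(c,"s4",(120,150,220,230),8)
s=st(); p=s["tcp_pos"]; a=np.radians(s["eef_rot"][2])
tx=np.array([np.cos(a),np.sin(a)]); ty=np.array([np.sin(a),-np.cos(a)])
W=world(c); w=W.reshape(-1,3); d=(w[:,:2]-p[:2]); X=d@tx; Y=d@ty
for sgn in (1,-1):
  m=(abs(X)<14)&(Y*sgn>35)&(Y*sgn<48)&(w[:,2]>.09)&(w[:,2]<.17)
  m=(abs(X)<.014)&(Y*sgn>.020)&(Y*sgn<.05)&(w[:,2]>.09)&(w[:,2]<.2)
  print(sgn,m.sum(), np.histogram(w[m,2],bins=np.arange(.09,.2,.01)), np.c_[X[m],Y[m],w[m,2]][np.argsort(w[m,2])][:12].round(4).tolist())
E
```

```text
0.019 ['Unreachable', 'get_state', 'tip_extent']
1 172 (array([ 0,  0,  0, 26, 26, 27, 23, 30, 24,  6, 10]), array([0.09, 0.1 , 0.11, 0.12, 0.13, 0.14, 0.15, 0.16, 0.17, 0.18, 0.19,
       0.2 ])) [[0.0063, 0.0236, 0.1222], [0.0031, 0.0247, 0.1233], [0.0073, 0.0211, 0.1233], [0.0127, 0.022, 0.1233], [-0.008, 0.0226, 0.1238], [-0.0007, 0.0216, 0.124], [-0.0062, 0.0206, 0.1242], [0.0093, 0.023, 0.1246], [-0.0057, 0.0248, 0.1247], [-0.0131, 0.0257, 0.1247], [0.0122, 0.0256, 0.1249], [-0.0103, 0.0282, 0.1251]]
-1 144 (array([ 8, 13, 12, 16, 24, 26, 21, 22,  2,  0,  0]), array([0.09, 0.1 , 0.11, 0.12, 0.13, 0.14, 0.15, 0.16, 0.17, 0.18, 0.19,
       0.2 ])) [[-0.0069, -0.033, 0.0946], [-0.0032, -0.0331, 0.0962], [-0.0112, -0.0324, 0.097], [-0.0135, -0.0308, 0.0972], [0.0106, -0.0321, 0.0982], [-0.0005, -0.0338, 0.0989], [-0.0128, -0.0296, 0.0999], [-0.0087, -0.0332, 0.0999], [0.0036, -0.0337, 0.1001], [-0.0117, -0.0319, 0.1009], [-0.0053, -0.0335, 0.1018], [-0.0021, -0.0339, 0.1039]]
```

View pics/s4.png

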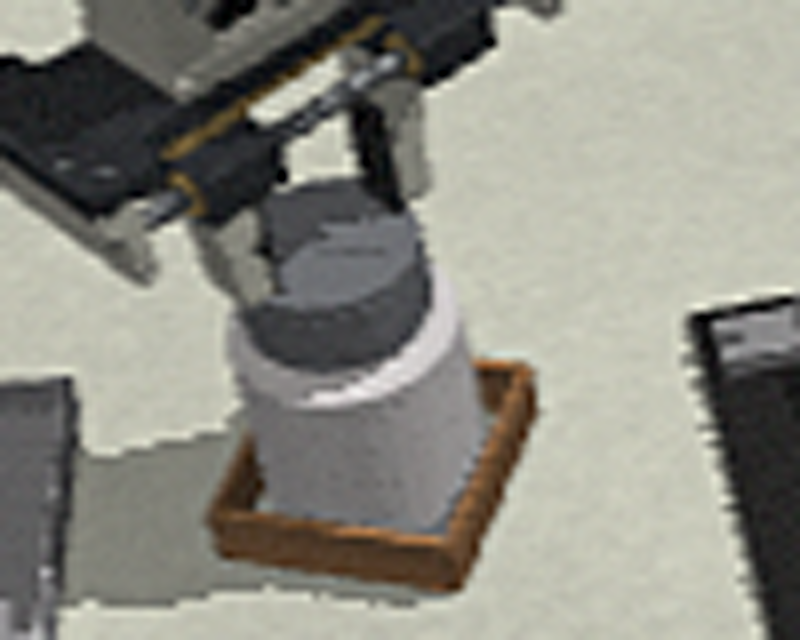

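```bash
python3 - <<'E'
from h import *
c=capture("wrist");s=st(); p=s["tcp_pos"]; a=np.radians(s["eef_rot"][2])
tx=np.array([np.cos(a),np.sin(a),0]); ty=np.array([np.sin(a),-np.cos(a),0])
for h in (-.019,0,.01,.02):
  for X in (.012,-.0095):
    q=p+X*tx+.035*ty+np.array([0,0,h]); print(h,X,np.array(px(c,q))*1.5)
print((c["pose"][:3,3]-p).round(4), s["joints"].round(2), p)
# fk hint
E
```

```text
-0.019 0.012 [465.75459738 305.51206613]
-0.019 -0.0095 [463.43365251 352.45646021]
0 0.012 [474.53416294 320.54232954]
0 -0.0095 [471.70039059 371.86386134]
0.01 0.012 [479.95089887 329.81556377]
0.01 -0.0095 [476.77605907 383.77975044]
0.02 0.012 [486.05171629 340.25991802]
0.02 -0.0095 [482.47035039 397.14794896]
[-0.0605 -0.0351  0.163 ] [-5.730e+00  1.347e+01 -2.377e+01  2.000e-02 -5.271e+01 -5.414e+01] [ 0.48791205 -0.24179737  0.12099775]
```

Both views show the fingertips resting on the cap's top rim rather than beside it. That contradicts the stated tip extent. I'll lift off and measure the fingertips directly.

Call:
step_arm(
  motion=[
    [0.06, 0, 0, -0.03, 0],
    [0.0876, 0, 0, -0.06, 0],
    [0.0876, 0, 0, -0.06, 0],
  ],
)

```text
time_s: 5.03
tcp_pos: [0.4888, -0.242, 0.1826]
eef_rot: [-179.9, 0.2, -149.9]
contact_force: [1.3, 0.5, -0.6]
gripper_width: 0.0745
```

```bash
python3 - <<'E'
from h import *
for n in ("scene","wrist"):
  c=capture(n);s=st(); p=s["tcp_pos"]; a=np.radians(s["eef_rot"][2])
  tx=np.array([np.cos(a),np.sin(a)]); ty=np.array([np.sin(a),-np.cos(a)])
  W=world(c); w=W.reshape(-1,3); d=(w[:,:2]-p[:2]); X=d@tx; Y=d@ty; H=w[:,2]-p[2]
  print(p,s["gripper_width"],s["contact_force"])
  for sgn in (1,-1):
    m=(abs(X)<.018)&(Y*sgn>.03)&(Y*sgn<.075)&(H>-.04)&(H<.1)
    if m.sum()==0: print(n,sgn,"none"); continue
    i=np.argsort(H[m])[:8]; print(n,sgn,m.sum(),(1000*np.c_[X[m],Y[m],H[m]][i]).round(1).tolist())
  save(c,"f_"+n,(110,100,260,220) if n=="scene" else None,5 if n=="scene" else 1.5)
E
```

```text
[ 0.4878661  -0.24163283  0.18108856] 0.07873596930608535 [ 0.25044583 -0.13205479 -0.21273119]
scene 1 245 [[5.8, 37.1, 5.4], [-7.8, 36.2, 6.3], [9.6, 37.1, 6.9], [-10.4, 37.5, 6.9], [-3.7, 36.4, 7.4], [-10.6, 51.8, 8.5], [-11.1, 40.8, 8.7], [-9.3, 38.9, 8.9]]
scene -1 124 [[-9.4, -41.9, 6.9], [-8.5, -38.0, 7.2], [-11.1, -49.1, 9.4], [-0.4, -53.4, 9.6], [-7.8, -52.7, 10.0], [-11.9, -46.0, 11.2], [7.8, -52.9, 11.3], [-9.1, -43.8, 11.5]]
[ 0.48723553 -0.24149721  0.18016415] 0.08208093847615462 [ 0.29195712  0.24256183 -0.77790816]
wrist 1 4619 [[3.3, 39.0, 5.3], [4.0, 38.9, 5.5], [9.6, 40.2, 5.9], [9.0, 39.1, 6.1], [9.7, 39.0, 6.2], [7.9, 39.1, 6.3], [2.5, 38.8, 6.3], [9.8, 41.7, 6.4]]
wrist -1 3007 [[9.4, -40.2, 5.4], [2.1, -40.1, 5.4], [4.1, -39.9, 5.8], [-2.0, -40.2, 5.8], [9.5, -42.9, 5.8], [1.2, -40.0, 6.1], [3.6, -39.8, 6.1], [-1.2, -40.1, 6.3]]
```

View pics/f_scene.png

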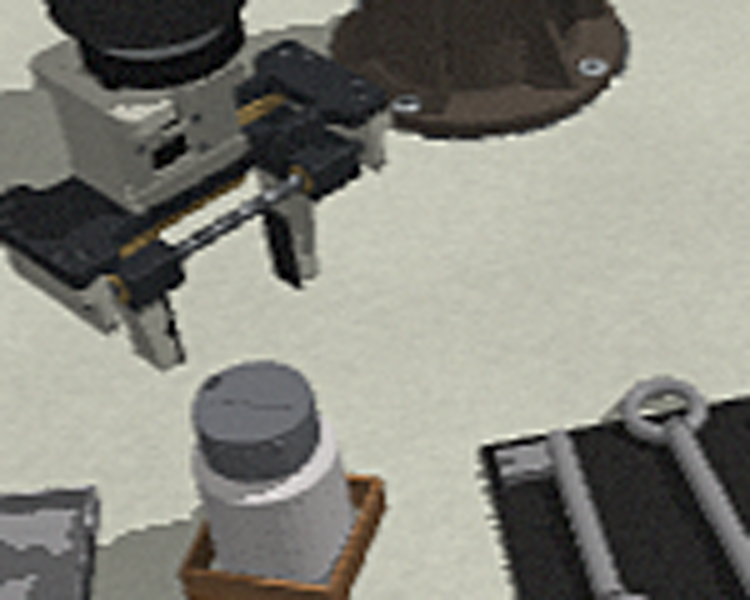

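View pics/f_wrist.png

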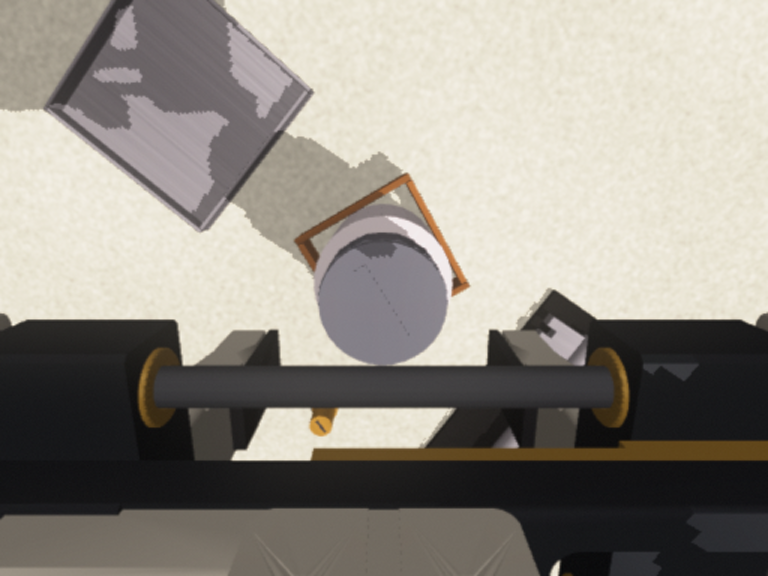

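Both cameras put the fingertips 5.5 mm above the reported TCP, where they should be 19 mm below it. The reported height is therefore about 24.5 mm low, and the light touch on the cap top agrees. I'll plan with fingertip heights from here.

```bash
cat >> h.py <<'E'
TIP=0.0055
def tplan(x,y,ztip,yaw=None):
    plan(x,y,ztip-TIP,yaw); print("tip z now",(st()["tcp_pos"][2]+TIP).round(4))
E
python3 - <<'E'
from h import *
tplan(.4873,-.2425,.102,-150)
E
```

```text
t 5.12 pose [ 0.4872 -0.2415  0.1802] [ 180.     0.  -149.9] F [ 0.3  0.2 -0.8] w 0.0821 j6 -54.0
PLAN dx 0.0004 dy -0.0009 dz 0.0837 roll 0.002
tip z now 0.1857
```

Call:
step_arm(
  motion=[
    [0.0876, 0.0005, -0.0005, 0.03, 0],
    [0.0876, 0.0005, -0.0005, 0.065, 0],
    [0.0876, 0.0005, -0.0005, 0.084, 0],
    [0.0876, 0.0005, -0.0005, 0.084, 0],
  ],
)

```text
time_s: 5.62
tcp_pos: [0.4854, -0.242, 0.0941]
eef_rot: [179.8, -0.2, -149.9]
contact_force: [0.1, -0.4, 0.4]
gripper_width: 0.0873
```

Call:
step_arm(
  motion=[
    [0.055, 0, 0, 0, 0],
    [0.055, 0, 0, 0, 0],
    [0.055, 0, 0, 0, 0],
    [0.055, 0, 0, 0, 0],
  ],
  newtons=55,
)

```text
time_s: 6.12
tcp_pos: [0.4878, -0.2424, 0.0973]
eef_rot: [-180.0, 0.1, -149.9]
contact_force: [-1.6, 1.1, 4.6]
gripper_width: 0.0656
```

Gripped: 65.6 mm matches the 66 mm cap. Now I'll press.

Call:
step_arm(
  motion=[
    [0.055, 0, 0, 0.003, 0],
    [0.055, 0, 0, 0.006, 0],
    [0.055, 0, 0, 0.006, 0],
  ],
  newtons=60,
)

```text
time_s: 6.5
tcp_pos: [0.4878, -0.2424, 0.092]
eef_rot: [-179.9, 0.1, -149.8]
contact_force: [-3.7, 3.3, 14.3]
gripper_width: 0.0653
```

Call:
step_arm(
  motion=[
    [0.055, 0, 0, 0.0015, 0],
    [0.055, 0, 0, 0.0015, 0],
    [0.055, 0, 0, 0.0015, 0],
  ],
)

```text
time_s: 6.88
tcp_pos: [0.4878, -0.2424, 0.0909]
eef_rot: [-179.9, 0.1, -149.8]
contact_force: [-3.9, 3.8, 16.4]
gripper_width: 0.0655
```

Call:
step_arm(
  motion=[
    [0.055, 0, 0, 0.0003, -0.15],
    [0.055, 0, 0, 0.0003, -0.3],
    [0.055, 0, 0, 0.0003, -0.45],
    [0.055, 0, 0, 0.0003, -0.6],
    [0.055, 0, 0, 0.0003, -0.6],
  ],
)

```text
time_s: 7.5
tcp_pos: [0.4899, -0.2432, 0.0914]
eef_rot: [-179.7, 0.0, -115.3]
contact_force: [0.2, 0.4, 15.2]
gripper_width: 0.0655
```

Call:
step_arm(
  motion=[
    [0.055, 0, 0, 0, -0.15],
    [0.055, 0, 0, 0, -0.3],
    [0.055, 0, 0, 0, -0.45],
    [0.055, 0, 0, 0, -0.6],
    [0.055, 0, 0, 0, -0.7],
  ],
)

```text
time_s: 8.12
tcp_pos: [0.49, -0.2432, 0.0915]
eef_rot: [-179.7, -0.2, -75.1]
contact_force: [0.6, 0.9, 14.2]
gripper_width: 0.0659
```

Call:
step_arm(
  motion=[
    [0.055, 0, 0, 0, -0.05],
    [0.055, 0, 0, 0, -0.05],
  ],
)

```text
time_s: 8.38
tcp_pos: [0.49, -0.2432, 0.0915]
eef_rot: [-179.7, -0.2, -72.4]
contact_force: [-0.0, -0.5, 16.9]
gripper_width: 0.0656
```

```bash
python3 - <<'E'
from h import *
s=st();print(s["contact_force"].round(1),s["moment"].round(2))
c=capture("wrist");save(c,"w5",None,1.5)
c=capture("scene");save(c,"s5",(110,100,260,220),5)
E
```

```text
[-0.  -0.5 16.9] [ 0.18  0.25 -0.05]
```

View pics/w5.png

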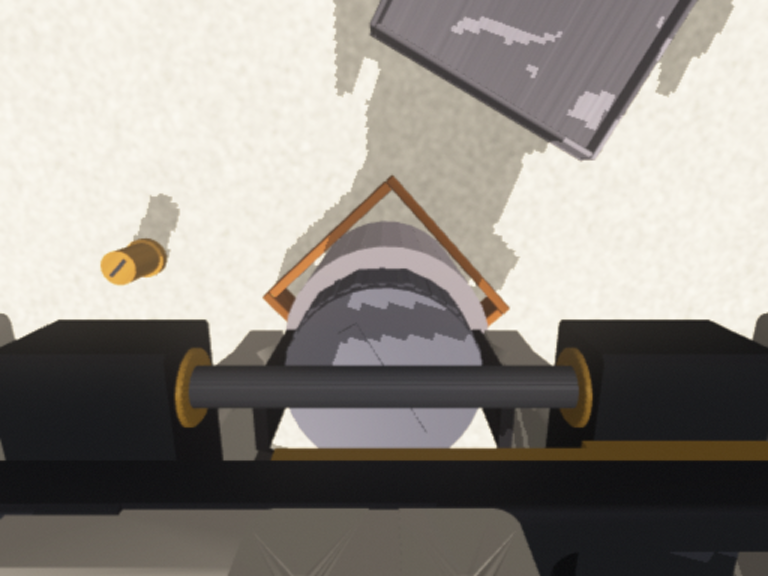

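View pics/s5.png

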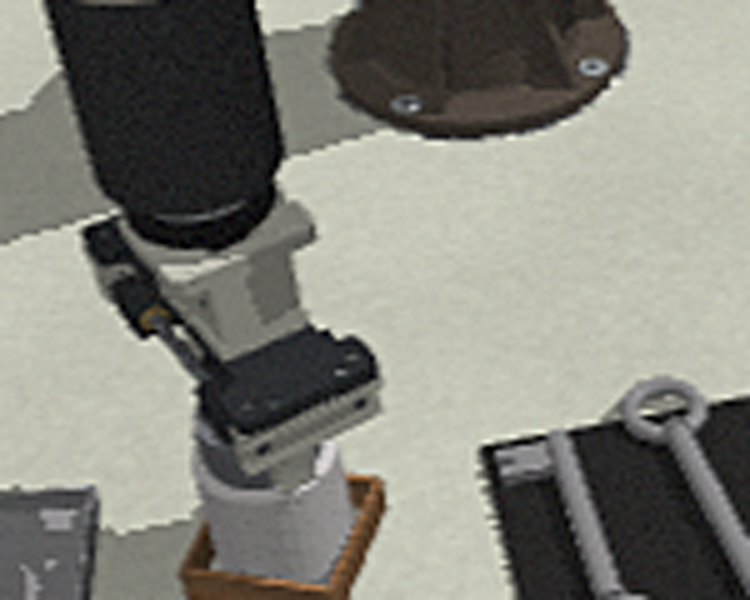

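The cap's surface mark keeps its place in the wrist frame, so the cap turned about 77° with the gripper. Lifting now.

Call:
step_arm(
  motion=[
    [0.055, 0, 0, -0.015, 0],
    [0.055, 0, 0, -0.03, 0],
    [0.055, 0, 0, -0.05, 0],
    [0.055, 0, 0, -0.07, 0],
    [0.055, 0, 0, -0.07, 0],
  ],
)

```text
time_s: 9.1
tcp_pos: [0.4879, -0.2425, 0.1603]
eef_rot: [-179.9, -0.1, -72.5]
contact_force: [0.1, -0.3, -0.5]
gripper_width: 0.0653
```

```bash
python3 - <<'E'
from h import *
c=capture("scene");save(c,"s6",(60,100,260,260),4)
W=world(c)
for l in ("tray_in","tub_mouth","cap_c"):
    print(l,[(np.round(d["location"],3).tolist(),round(d["p"],2)) for d in spotter.tip_of("scene",l)])
c=capture("top"); W=world(c)
m=(abs(W[...,0]-.46)<.085)&(abs(W[...,1]+.42)<.085)&(W[...,2]>.012)&(W[...,2]<.03)
print(m.sum(),cv2.minAreaRect(W[m][:,:2].astype(np.float32)*1000))
tplan(.461,-.42,.2)
E
```

```text
tray_in []
tub_mouth [([0.491, -0.242, 0.111], 0.91)]
cap_c [([0.491, -0.24, 0.17], 0.5)]
13 ((390.2854919433594, -463.7890319824219), (10.36076545715332, 20.078617095947266), 36.882667541503906)
t 9.35 pose [ 0.4867 -0.2422  0.1578] [ 1.799e+02  1.000e-01 -7.250e+01] F [-0.1  0.2 -0.6] w 0.0658 j6 23.0
PLAN dx 0.1619 dy 0.0778 dz -0.0367 roll 0.000
tip z now 0.1633
```

View pics/s6.png

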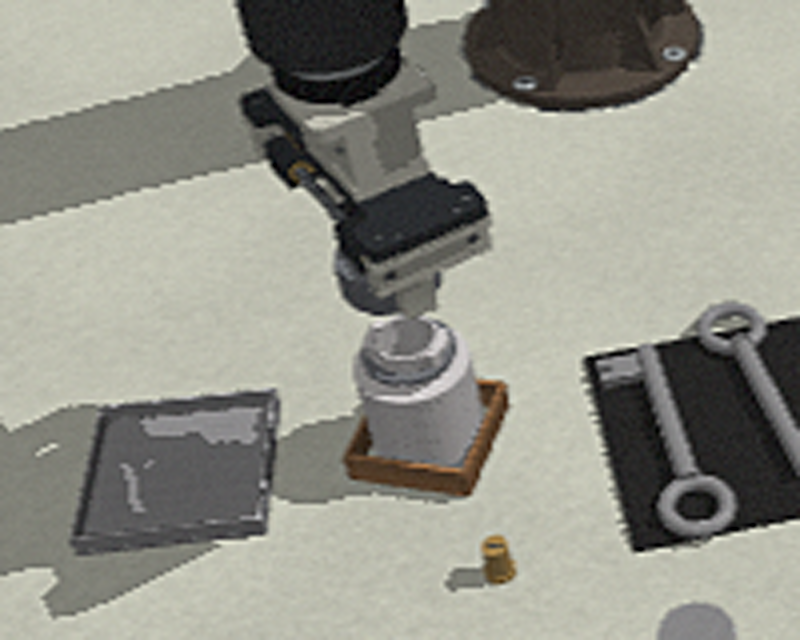

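The cap is off and hanging in the gripper, and the open neck shows at (408,345). I'll carry it over to the tray.

Call:
step_arm(
  motion=[
    [0.055, 0.05, 0.024, -0.01, 0],
    [0.055, 0.1, 0.048, -0.01, 0],
    [0.055, 0.15, 0.072, 0, 0],
    [0.055, 0.162, 0.078, 0.03, 0],
    [0.055, 0.162, 0.078, 0.05, 0],
  ],
)

```text
time_s: 9.98
tcp_pos: [0.46, -0.4212, 0.1061]
eef_rot: [179.9, 0.1, -72.7]
contact_force: [0.4, 0.2, -0.8]
gripper_width: 0.0653
```

```bash
python3 - <<'E'
from h import *
c=capture("wrist");save(c,"w7",None,1.5)
tplan(.461,-.42,.012)
W=world(c); im=c["image"]
# tray walls
m=(abs(W[...,0]-.46)<.1)&(abs(W[...,1]+.42)<.1)&(W[...,2]>.008)&(W[...,2]<.028)
w=W[m]; print(m.sum(),w.min(0),w.max(0),cv2.minAreaRect(w[:,:2].astype(np.float32)*1000))
print([(np.round(d["location"],3).tolist(),round(d["p"],2)) for d in spotter.tip_of("wrist","tray_in")])
E
```

```text
t 10.03 pose [ 0.459  -0.4198  0.1035] [179.8   0.3 -72.7] F [-0.7  2.4 -3.9] w 0.0653 j6 42.0
PLAN dx 0.0008 dy -0.0019 dz 0.0970 roll 0.000
tip z now 0.109
1802 [ 0.38484117 -0.49608508  0.00800424] [ 0.5360176  -0.36835819  0.02058221] ((460.28662109375, -420.5852355957031), (129.37954711914062, 130.35655212402344), 79.11632537841797)
[([0.461, -0.418, -0.0], 0.87)]
```

View pics/w7.png

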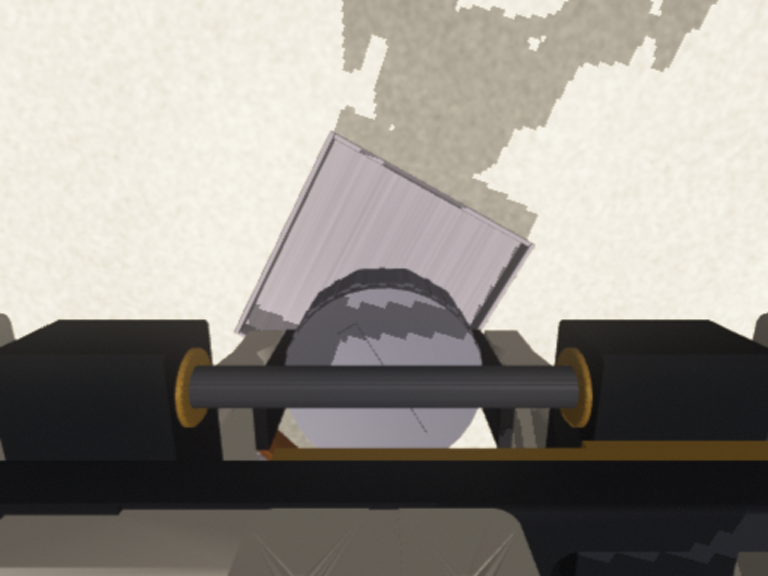

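Call:
step_arm(
  motion=[
    [0.055, 0.001, 0, 0.05, 0],
    [0.055, 0.001, 0, 0.085, 0],
    [0.055, 0.001, 0, 0.096, 0],
    [0.055, 0.001, 0, 0.096, 0],
  ],
)

```text
time_s: 10.58
tcp_pos: [0.4622, -0.4213, 0.0131]
eef_rot: [180.0, -0.0, -72.5]
contact_force: [-0.2, 0.3, -0.3]
gripper_width: 0.0654
```

Call:
step_arm(
  motion=[
    [0.076, 0, 0, 0, 0],
    [0.076, 0, 0, 0, 0],
    [0.076, 0, 0, 0, 0],
  ],
)

```text
time_s: 10.95
tcp_pos: [0.4624, -0.4215, 0.0137]
eef_rot: [-179.9, -0.1, -72.5]
contact_force: [0.2, 0.0, 0.3]
gripper_width: 0.0759
```

Call:
step_arm(
  motion=[
    [0.076, 0, 0, -0.02, 0],
    [0.076, 0, 0, -0.06, 0],
    [0.076, 0, 0, -0.12, 0],
    [0.076, 0, 0, -0.15, 0],
  ],
)

```text
time_s: 11.45
tcp_pos: [0.463, -0.4221, 0.1669]
eef_rot: [-179.8, -0.2, -72.5]
contact_force: [0.8, -0.4, -0.8]
gripper_width: 0.0763
```

```bash
python3 - <<'E'
from h import *
c=capture("wrist");save(c,"w8",None,1.2)
print([(np.round(d["location"],3).tolist(),round(d["p"],2)) for d in spotter.tip_of("wrist","cap_c")])
W=world(c)
m=(np.hypot(W[...,0]-.46,W[...,1]+.42)<.06)&(W[...,2]>.022)&(W[...,2]<.06); print(m.sum(),W[m].mean(0),W[m].min(0),W[m].max(0))
c=capture("top"); print([(np.round(d["location"],4).tolist(),round(d["p"],2)) for d in spotter.tip_of("top","cyl0_c")])
W=world(c); w=W[185:206,325:355].reshape(-1,3); print(np.nanmax(w[:,2]),np.nanmean(w[w[:,2]>.024],0))
tplan(.626,-.217,.2)
E
```

```text
[([0.461, -0.42, 0.018], 0.9)]
3239 [ 0.4625262  -0.4231215   0.03049868] [ 0.4284912  -0.45564304  0.02203101] [ 0.49587702 -0.3885857   0.03320669]
[([0.6275, -0.2182, 0.0156], 0.46)]
0.03402474685485979 [ 0.62486971 -0.21583718  0.02967344]
t 11.65 pose [ 0.462  -0.4212  0.1636] [-1.799e+02 -1.000e-01 -7.250e+01] F [-0.3 -0.1 -0.8] w 0.0759 j6 42.0
PLAN dx -0.1456 dy -0.2177 dz -0.0309 roll 0.000
tip z now 0.1691
```

View pics/w8.png

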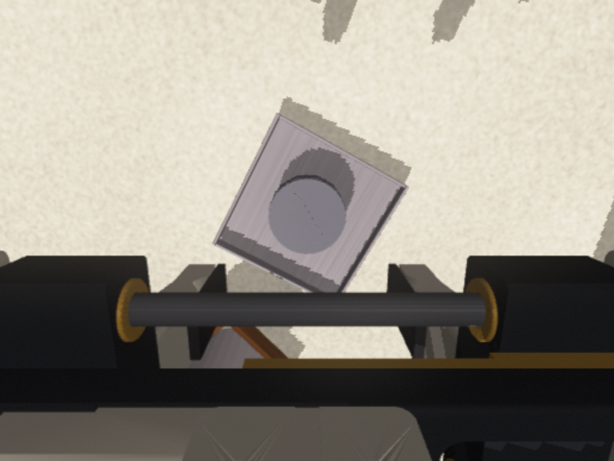

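The cap lies in the tray, about 3 mm from its centre. Next is the first cylinder.

Call:
step_arm(
  motion=[
    [0.04, -0.03, -0.045, -0.03, -0.17],
    [0.04, -0.06, -0.09, -0.03, -0.34],
    [0.04, -0.09, -0.135, -0.03, -0.51],
    [0.04, -0.12, -0.18, -0.03, -0.68],
    [0.04, -0.1456, -0.2177, -0.03, -0.85],
  ],
)

```text
time_s: 12.28
tcp_pos: [0.6262, -0.2151, 0.1911]
eef_rot: [180.0, 0.1, -23.5]
contact_force: [0.2, -1.3, 0.5]
gripper_width: 0.0404
```

Call:
step_arm(
  motion=[
    [0.04, 0, 0, 0, -0.15],
    [0.04, 0, 0, 0, -0.3],
    [0.04, 0, 0, 0, -0.45],
    [0.04, 0, 0, 0, -0.59],
    [0.04, 0, 0, 0, -0.59],
  ],
)

```text
time_s: 12.9
tcp_pos: [0.6251, -0.2169, 0.1912]
eef_rot: [-180.0, 0.1, 9.9]
contact_force: [0.1, 0.4, 0.7]
gripper_width: 0.0401
```

```bash
python3 - <<'E'
from h import *
c=capture("wrist");save(c,"w9",None,1.5)
print([(np.round(d["location"],4).tolist(),round(d["p"],2)) for d in spotter.tip_of("wrist","cyl0_c")])
W=world(c)
m=(np.hypot(W[...,0]-.626,W[...,1]+.217)<.03)&(W[...,2]>.024)&(W[...,2]<.04); 
if m.sum(): print(m.sum(),W[m].mean(0),W[m].min(0),W[m].max(0))
tplan(.626,-.217,.018,10)
E
```

```text
[([0.628, -0.219, 0.0115], 0.54)]
220 [ 0.62549021 -0.21994693  0.03037981] [ 0.61607927 -0.22889454  0.02407328] [ 0.63378433 -0.21123411  0.0321632 ]
t 13.0 pose [ 0.6254 -0.217   0.1917] [-1.8e+02  1.0e-01  9.8e+00] F [-0.2  0.6  1. ] w 0.04 j6 102.0
PLAN dx 0.0006 dy 0.0001 dz 0.1792 roll -0.004
tip z now 0.1972
```

View pics/w9.png

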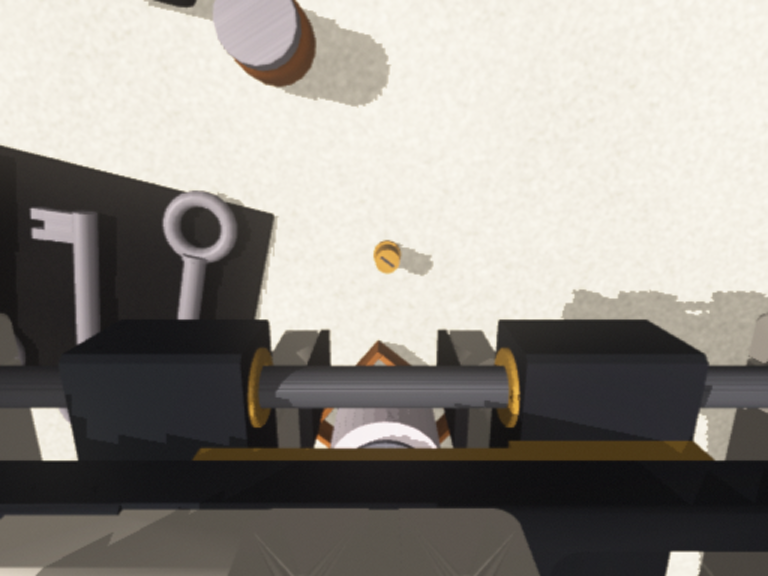

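Call:
step_arm(
  motion=[
    [0.04, 0, 0.0025, 0.06, 0],
    [0.04, 0, 0.0025, 0.12, 0],
    [0.04, 0, 0.0025, 0.165, 0],
    [0.04, 0, 0.0025, 0.1785, 0],
    [0.04, 0, 0.0025, 0.1785, 0],
  ],
)

```text
time_s: 13.62
tcp_pos: [0.6263, -0.2196, 0.0141]
eef_rot: [180.0, 0.1, 9.9]
contact_force: [0.3, 0.6, 0.1]
gripper_width: 0.0399
```

Call:
step_arm(
  motion=[
    [0.012, 0, 0, 0, 0],
    [0.012, 0, 0, 0, 0],
    [0.012, 0, 0, 0, 0],
    [0.012, 0, 0, 0, 0],
  ],
  newtons=30,
)

```text
time_s: 14.12
tcp_pos: [0.6271, -0.2195, 0.0156]
eef_rot: [180.0, -0.1, 10.0]
contact_force: [-0.7, 1.5, 7.0]
gripper_width: 0.0163
```

Call:
step_arm(
  motion=[
    [0.012, 0, 0, -0.05, 0],
    [0.012, 0, 0, -0.1, 0],
    [0.012, 0, 0, -0.15, 0],
    [0.012, 0, 0, -0.15, 0],
  ],
)

```text
time_s: 14.62
tcp_pos: [0.6288, -0.22, 0.1696]
eef_rot: [179.8, -0.5, 10.0]
contact_force: [-0.8, -0.9, -1.0]
gripper_width: 0.0168
```

```bash
python3 - <<'E'
from h import *
c=capture("wrist");save(c,"w10",None,1.5)
W=world(c); R=np.hypot(W[...,0]-.4873,W[...,1]+.2425)
m=(R<.04)&(W[...,2]>.1)&(W[...,2]<.118); print(m.sum())
if m.sum(): print(W[m].min(0),W[m].max(0),cv2.minEnclosingCircle(W[m][:,:2].astype(np.float32)*1000))
tplan(.4873,-.2425,.16)
E
```

```text
0
t 14.68 pose [ 0.6272 -0.2195  0.1667] [179.9  -0.2  10. ] F [-0.5  0.3 -1.6] w 0.0166 j6 102.0
PLAN dx -0.1418 dy -0.0016 dz 0.0122 roll 0.000
tip z now 0.1722
```

View pics/w10.png

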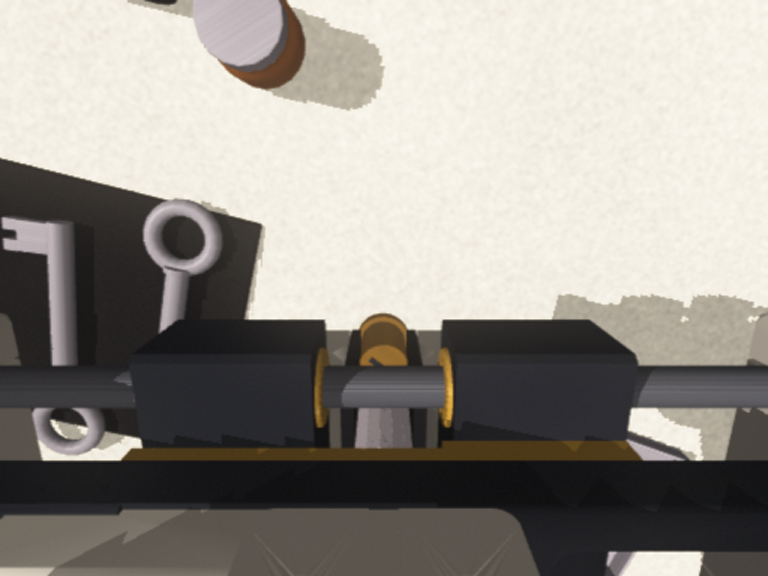

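Call:
step_arm(
  motion=[
    [0.012, -0.05, 0, 0, 0],
    [0.012, -0.1, -0.001, 0, 0],
    [0.012, -0.1415, -0.0015, 0, 0],
    [0.012, -0.1415, -0.0015, 0, 0],
    [0.012, -0.1415, -0.0015, 0.005, 0],
  ],
)

```text
time_s: 15.3
tcp_pos: [0.4867, -0.2426, 0.1589]
eef_rot: [180.0, -0.0, 10.0]
contact_force: [-0.5, -0.2, -0.8]
gripper_width: 0.017
```

```bash
python3 - <<'E'
from h import *
c=capture("wrist");save(c,"w11",None,1.5)
W=world(c); R=np.hypot(W[...,0]-.4873,W[...,1]+.2425)
m=(R<.045)&(W[...,2]>.132)&(W[...,2]<.165)&(c["image"][...,0]>c["image"][...,2]*1.6); print(m.sum(),W[m].mean(0),W[m].min(0),W[m].max(0))
c=capture("scene");save(c,"s11",(110,100,260,220),5)
tplan(.4873,-.2425,.119)
E
```

```text
457 [ 0.4923559  -0.24186144  0.15337076] [ 0.48536974 -0.25246315  0.14343358] [ 0.49596307 -0.23290934  0.1648219 ]
t 15.4 pose [ 0.4867 -0.2423  0.1579] [-1.8e+02  1.0e-01  1.0e+01] F [-0.   0.1 -1. ] w 0.0167 j6 106.0
PLAN dx 0.0006 dy 0.0004 dz 0.0444 roll 0.000
tip z now 0.1634
```

View pics/w11.png

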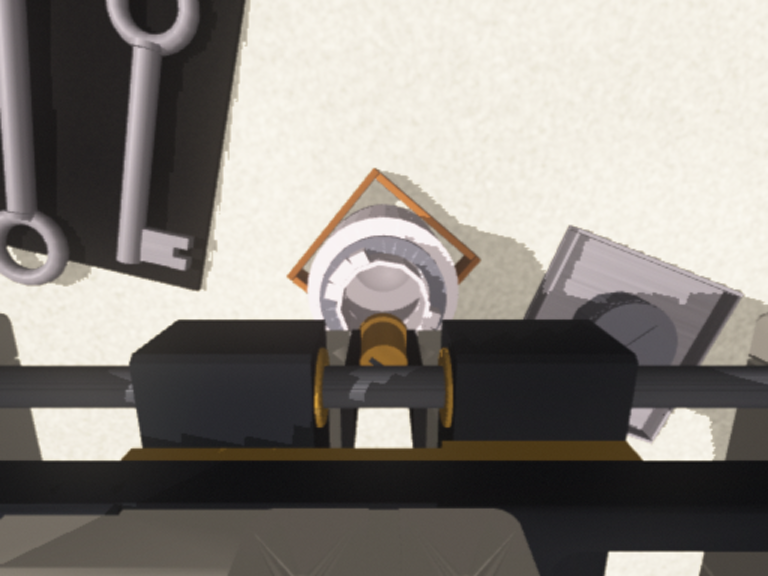

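View pics/s11.png

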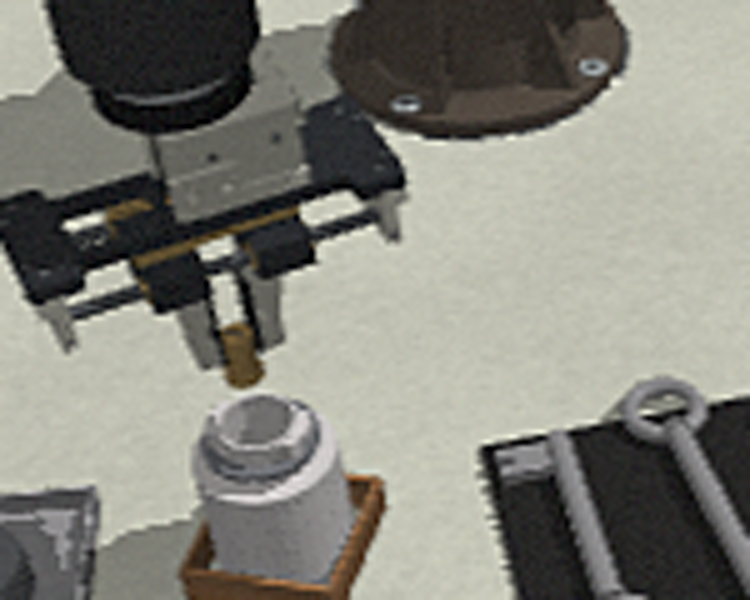

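Call:
step_arm(
  motion=[
    [0.012, 0.0005, 0, 0.025, 0],
    [0.012, 0.0005, 0, 0.046, 0],
    [0.012, 0.0005, 0, 0.046, 0],
  ],
)

```text
time_s: 15.78
tcp_pos: [0.4863, -0.242, 0.1111]
eef_rot: [-179.9, 0.2, 10.0]
contact_force: [-0.6, -0.8, -1.1]
gripper_width: 0.0165
```

Call:
step_arm(
  motion=[
    [0.035, 0, 0, 0, 0],
    [0.035, 0, 0, 0, 0],
    [0.035, 0, 0, 0, 0],
  ],
)

```text
time_s: 16.15
tcp_pos: [0.4876, -0.2425, 0.1139]
eef_rot: [180.0, -0.1, 10.0]
contact_force: [0.3, -0.3, -0.2]
gripper_width: 0.0346
```

Call:
step_arm(
  motion=[
    [0.035, 0, 0, -0.04, 0],
    [0.035, 0, 0, -0.08, 0],
    [0.035, 0.05, 0, -0.1, 0],
    [0.035, 0.09, 0, -0.1, 0],
  ],
)

```text
time_s: 16.65
tcp_pos: [0.5783, -0.227, 0.2167]
eef_rot: [179.9, -0.3, 10.0]
contact_force: [-0.4, 0.1, -0.1]
gripper_width: 0.0349
```

```bash
python3 - <<'E'
from h import *
c=capture("top");save(c,"t12",(290,150,450,300),5)
W=world(c); 
w=W[165:192,190:212].reshape(-1,3); m=w[:,2]>.024; print(m.sum(),w[m].mean(0))
print([(np.round(d["location"],4).tolist(),round(d["p"],2)) for d in spotter.tip_of("top","cyl0_c")])
print([(np.round(d["location"],4).tolist(),round(d["p"],2)) for d in spotter.tip_of("top","padlock")])
tplan(.67,.2,.2)
E
```

```text
33 [0.67146111 0.20013416 0.02977374]
[([0.4624, -0.4186, 0.0157], 0.53), ([0.4888, -0.2417, 0.0288], 0.36)]
[([0.7336, 0.2581, 0.0], 0.48), ([0.466, 0.3099, 0.0421], 0.2)]
t 16.8 pose [ 0.577  -0.2264  0.2129] [-180.    0.   10.] F [-0.8  0.3 -1. ] w 0.0348 j6 103.0
PLAN dx 0.1658 dy -0.4037 dz 0.0184 roll 0.000
tip z now 0.2184
```

View pics/t12.png

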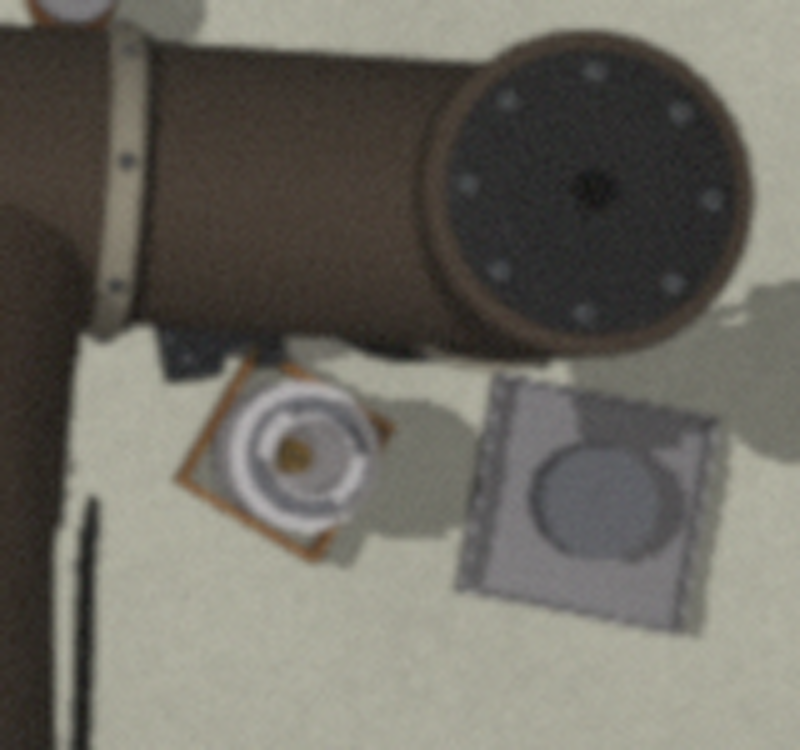

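The cylinder is in the tub (brass at (295,455)) and the cap is in the tray at (605,505). Now for the second cylinder, beside the padlock.

Call:
step_arm(
  motion=[
    [0.035, 0.02, -0.05, 0, -0.12],
    [0.035, 0.04, -0.1, 0, -0.24],
    [0.035, 0.06, -0.15, 0, -0.36],
    [0.035, 0.08, -0.2, 0, -0.48],
    [0.035, 0.1, -0.25, 0, -0.61],
  ],
)

```text
time_s: 17.42
tcp_pos: [0.6304, 0.0379, 0.2138]
eef_rot: [180.0, -0.0, 45.2]
contact_force: [0.2, -1.0, 0.3]
gripper_width: 0.0352
```

```bash
python3 - <<'E'
from h import *
tplan(.671,.2,.2,45)
E
```

```text
t 17.43 pose [0.6304 0.0379 0.2138] [180.   -0.   45.2] F [ 0.2 -1.   0.3] w 0.0352 j6 114.0
PLAN dx 0.1436 dy -0.0855 dz 0.0193 roll 0.003
tip z now 0.2193
```

Call:
step_arm(
  motion=[
    [0.035, 0.045, -0.028, 0, 0],
    [0.035, 0.09, -0.056, 0.01, 0],
    [0.035, 0.1436, -0.0855, 0.02, 0],
    [0.035, 0.1436, -0.0855, 0.02, 0],
  ],
)

```text
time_s: 17.92
tcp_pos: [0.6716, 0.2018, 0.1914]
eef_rot: [-179.9, 0.1, 45.1]
contact_force: [-0.3, -0.3, -1.3]
gripper_width: 0.0352
```

```bash
python3 - <<'E'
from h import *
c=capture("wrist");save(c,"w13",None,1.5)
W=world(c)
m=(np.hypot(W[...,0]-.671,W[...,1]-.2)<.025)&(W[...,2]>.024)&(W[...,2]<.04); 
if m.sum(): print(m.sum(),W[m].mean(0),W[m].min(0),W[m].max(0))
m=(np.hypot(W[...,0]-.73,W[...,1]-.26)<.06)&(W[...,2]>.04)&(W[...,2]<.12);
if m.sum(): print("pad",m.sum(),W[m].mean(0),W[m].min(0),W[m].max(0))
tplan(.671,.2,.018,45)
E
```

```text
216 [0.67209917 0.19787688 0.03039953] [0.66318823 0.18878583 0.02402915] [0.68056832 0.20662219 0.03277074]
pad 1127 [0.72744694 0.25751513 0.05922657] [0.70620388 0.2330489  0.04083836] [0.74904862 0.28229324 0.08930891]
t 17.98 pose [0.6714 0.2    0.1921] [-1.80e+02  1.00e-01  4.51e+01] F [0.4 0.1 0.7] w 0.0351 j6 103.0
PLAN dx -0.0003 dy -0.0003 dz 0.1796 roll 0.001
tip z now 0.1976
```

View pics/w13.png

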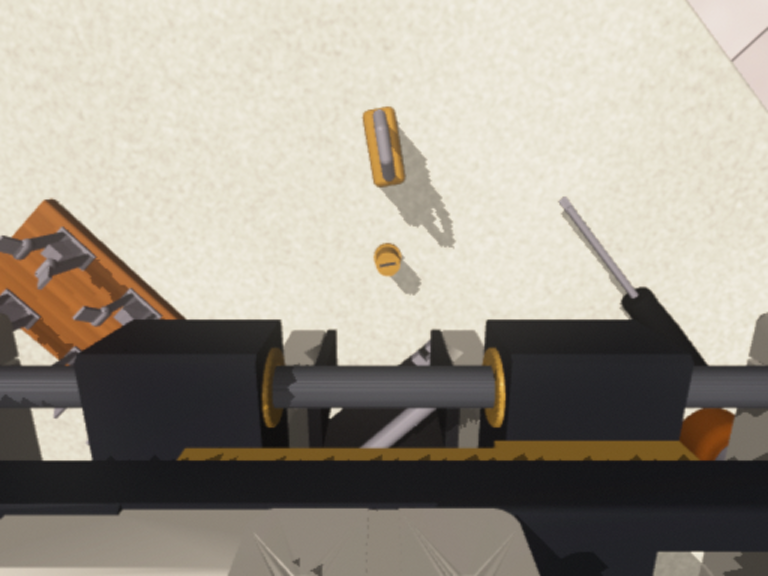

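Call:
step_arm(
  motion=[
    [0.035, -0.001, 0.002, 0.06, 0],
    [0.035, -0.001, 0.002, 0.12, 0],
    [0.035, -0.001, 0.002, 0.16, 0],
    [0.035, -0.001, 0.002, 0.177, 0],
    [0.035, -0.001, 0.002, 0.177, 0],
  ],
)

```text
time_s: 18.6
tcp_pos: [0.6728, 0.1956, 0.0163]
eef_rot: [-180.0, 0.1, 44.9]
contact_force: [0.2, 0.1, -0.5]
gripper_width: 0.0352
```

Call:
step_arm(
  motion=[
    [0.012, 0, 0, 0, 0],
    [0.012, 0, 0, 0, 0],
    [0.012, 0, 0, 0, 0],
    [0.012, 0, 0, 0, 0],
  ],
  newtons=30,
)

```text
time_s: 19.1
tcp_pos: [0.6739, 0.1972, 0.018]
eef_rot: [179.9, -0.1, 45.0]
contact_force: [-1.0, 1.2, 6.7]
gripper_width: 0.0167
```

Call:
step_arm(
  motion=[
    [0.012, 0, 0, -0.05, 0],
    [0.012, 0, 0, -0.1, 0],
    [0.012, 0, 0, -0.16, 0],
    [0.012, 0, 0, -0.16, 0],
  ],
)

```text
time_s: 19.6
tcp_pos: [0.6758, 0.1977, 0.1831]
eef_rot: [179.8, -0.6, 45.0]
contact_force: [-0.1, -0.6, -0.8]
gripper_width: 0.0166
```

```bash
python3 - <<'E'
from h import *
c=capture("wrist");save(c,"w14",None,1.5)
tplan(.4873,-.2425,.17,10)
E
```

```text
t 19.65 pose [0.6741 0.1972 0.1796] [179.9  -0.3  44.9] F [-0.8 -0.2 -1.8] w 0.0164 j6 103.0
PLAN dx -0.4428 dy 0.1794 dz 0.0151 roll 0.610
tip z now 0.1851
```

View pics/w14.png

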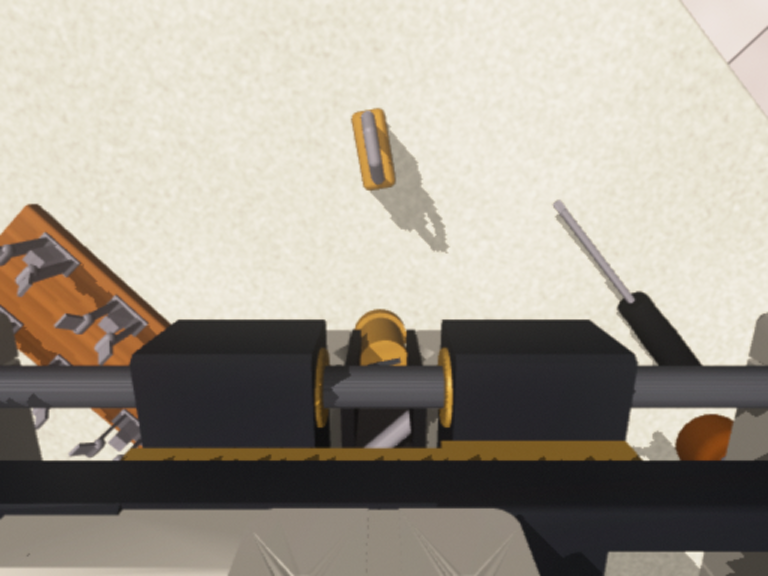

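The second cylinder is held and the padlock hasn't moved. I'll carry it to the tub.

Call:
step_arm(
  motion=[
    [0.012, -0.055, 0.022, 0, 0.12],
    [0.012, -0.11, 0.044, 0, 0.24],
    [0.012, -0.165, 0.067, 0, 0.36],
    [0.012, -0.22, 0.09, 0, 0.48],
    [0.012, -0.275, 0.112, 0, 0.61],
  ],
)

```text
time_s: 20.27
tcp_pos: [0.5555, -0.0786, 0.175]
eef_rot: [-180.0, 0.1, 9.7]
contact_force: [0.5, -0.6, -1.3]
gripper_width: 0.0165
```

```bash
python3 - <<'E'
from h import *
tplan(.4873,-.2425,.17,10)
E
```

```text
t 20.27 pose [ 0.5555 -0.0786  0.175 ] [-1.8e+02  1.0e-01  9.7e+00] F [ 0.5 -0.6 -1.3] w 0.0165 j6 88.0
PLAN dx -0.0950 dy 0.1500 dz 0.0105 roll -0.004
tip z now 0.1805
```

Call:
step_arm(
  motion=[
    [0.012, -0.03, 0.05, 0, 0],
    [0.012, -0.06, 0.1, 0, 0],
    [0.012, -0.095, 0.15, 0.005, 0],
    [0.012, -0.095, 0.15, 0.01, 0],
    [0.012, -0.095, 0.15, 0.01, 0],
  ],
)

```text
time_s: 20.9
tcp_pos: [0.4889, -0.2412, 0.165]
eef_rot: [-179.9, 0.1, 9.9]
contact_force: [0.0, 0.4, -0.0]
gripper_width: 0.0166
```

```bash
python3 - <<'E'
from h import *
c=capture("wrist");save(c,"w15",None,1.5)
c=capture("scene");save(c,"s15",(110,100,260,220),5)
tplan(.4873,-.2425,.119,10)
E
```

```text
t 21.0 pose [ 0.49   -0.2404  0.1658] [-180.    0.   10.] F [ 0.5  0.4 -0.2] w 0.0165 j6 106.0
PLAN dx -0.0030 dy 0.0016 dz 0.0523 roll 0.001
tip z now 0.1713
```

View pics/w15.png

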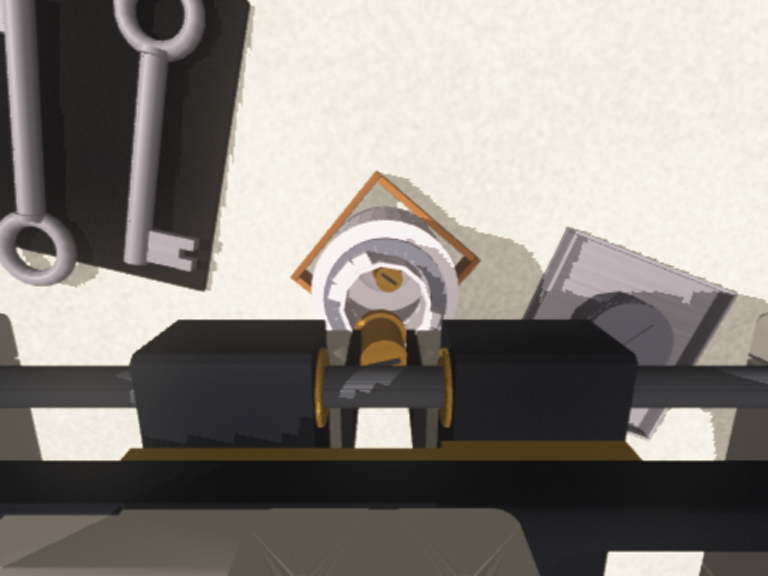

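View pics/s15.png

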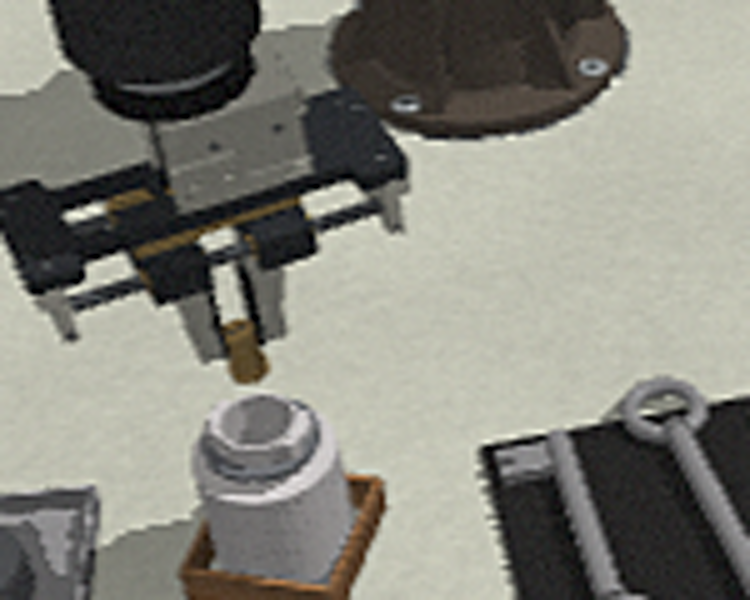

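Call:
step_arm(
  motion=[
    [0.012, -0.004, 0.001, 0.02, 0],
    [0.012, -0.004, 0.001, 0.05, 0],
    [0.012, -0.004, 0.001, 0.052, 0],
  ],
)

```text
time_s: 21.38
tcp_pos: [0.4851, -0.2414, 0.1125]
eef_rot: [-179.9, 0.2, 10.1]
contact_force: [0.8, 0.2, 0.2]
gripper_width: 0.0164
```

Call:
step_arm(
  motion=[
    [0.035, 0, 0, 0, 0],
    [0.035, 0, 0, 0, 0],
    [0.035, 0, 0, 0, 0],
  ],
)

```text
time_s: 21.75
tcp_pos: [0.4866, -0.2429, 0.1152]
eef_rot: [180.0, -0.1, 10.0]
contact_force: [0.3, -0.3, -0.5]
gripper_width: 0.0344
```

Call:
step_arm(
  motion=[
    [0.035, 0, 0, -0.04, 0],
    [0.035, 0, 0, -0.1, 0],
    [0.035, 0, 0, -0.14, 0],
    [0.035, 0.02, -0.06, -0.14, 0],
    [0.035, 0.04, -0.12, -0.14, 0],
  ],
)

```text
time_s: 22.38
tcp_pos: [0.5045, -0.1185, 0.2555]
eef_rot: [180.0, -0.1, 9.8]
contact_force: [1.6, 0.5, -0.1]
gripper_width: 0.0352
```

```bash
python3 - <<'E'
from h import *
c=capture("top");save(c,"t16",(110,120,450,270),2.3)
c2=capture("scene")
W=world(c)
# keys: on mat height & color
tplan(.55,.0,.25,0)
E
```

```text
t 22.48 pose [ 0.5052 -0.115   0.2552] [-1.80e+02 -1.00e-01  1.02e+01] F [-0.3 -0.7  0. ] w 0.0352 j6 91.0
PLAN dx 0.0645 dy -0.1052 dz 0.0107 roll 0.179
tip z now 0.2607
```

View pics/t16.png

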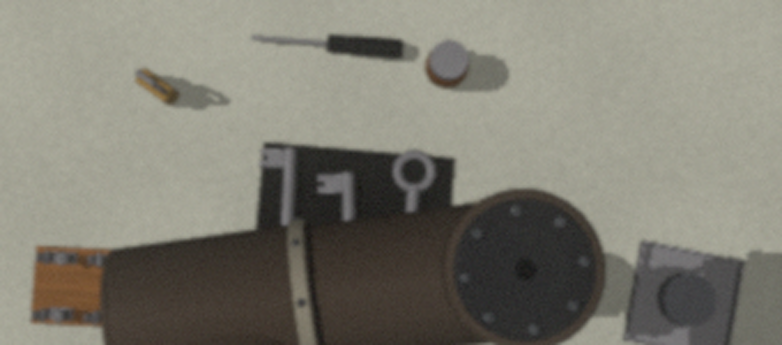

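Call:
step_arm(
  motion=[
    [0.035, -0.02, -0.05, 0, 0.09],
    [0.035, -0.04, -0.1, -0.02, 0.18],
    [0.035, -0.06, -0.11, -0.04, 0.18],
    [0.035, -0.07, -0.11, -0.04, 0.18],
  ],
)

```text
time_s: 22.98
tcp_pos: [0.4163, -0.0225, 0.2963]
eef_rot: [-179.9, -0.2, -0.2]
contact_force: [-0.8, 0.1, 0.9]
gripper_width: 0.035
```

```bash
cat > keys.py <<'E'
from h import *
def keyfit(c):
    """returns list of (center x,y, yaw deg) of shafts on mat"""
    W=world(c); im=c["image"].astype(int)
    m=(W[...,0]>.42)&(W[...,0]<.70)&(abs(W[...,1])<.16)&(W[...,2]>.010)&(W[...,2]<.035)&(im.sum(-1)>200)&(im.max(-1)-im.min(-1)<60)
    n,l=cv2.connectedComponents(m.astype(np.uint8))
    for i in range(1,n):
        w=W[l==i]
        if len(w)<150: continue
        q=w[:,:2].astype(np.float32)*1000
        # RANSAC-ish: fit line to top-of-shaft points
        t=w[w[:,2]>np.percentile(w[:,2],60)]
        vx,vy,x0,y0=cv2.fitLine(q,cv2.DIST_HUBER,0,.01,.01).ravel()
        d=np.array([vx,vy]); 
        for _ in range(8):
            nrm=np.array([-d[1],d[0]]); e=(q-[x0,y0])@nrm; k=abs(e)<9
            vx,vy,x0,y0=cv2.fitLine(q[k],cv2.DIST_L2,0,.01,.01).ravel(); d=np.array([vx,vy])
        if d[0]<0:d=-d
        nrm=np.array([-d[1],d[0]]); s=(q-[x0,y0])@d; e=(q-[x0,y0])@nrm
        h,b=np.histogram(s,bins=np.arange(-130,131,8)); wid=[]
        for a in b[:-1]:
            kk=(s>=a)&(s<a+8); wid.append((round(e[kk].min()),round(e[kk].max())) if kk.sum()>2 else None)
        P=lambda v:(np.array([x0,y0])+v*d).round(1)
        print("comp",len(w),"px range",P(s.min()),P(s.max()),"len %.0f"%(s.max()-s.min()),"yaw %.2f"%np.degrees(np.arctan2(d[1],d[0])),"z",np.percentile(w[:,2],[50,95]).round(4))
        smid=(s.max()+s.min())/2
        # key 182 long: bow end at -112, bit end at +76(-ish) -> centre 15-18mm toward the bit from middle; 
        print("  mid",P(smid),"cand c bit+x",P(smid+20),"cand bit-x",P(smid-20)); print("  widths",list(zip(b.astype(int),wid))[::1] if False else [x for x in wid if x])
if __name__=="__main__":
    import sys
    c=capture("wrist"); save(c,sys.argv[1],None,1.5); keyfit(c); tplan(.55,0,.25,0)
E
python3 keys.py w17
```

```text
comp 1889 px range [460.2  87.8] [626.1  83.7] len 166 yaw -1.39 z [0.0181 0.022 ]
  mid [543.2  85.7] cand c bit+x [563.2  85.3] cand bit-x [523.2  86.2]
  widths [(-16, 18), (-22, 25), (-25, 27), (-26, 28), (-25, 28), (-24, 26), (-18, 19), (-7, 9), (-6, 8), (-6, 7), (-6, 9), (-7, 9), (-7, 8), (-6, 7), (-7, 9), (-7, 8), (-7, 8), (-6, 9), (-7, 8), (-7, 7), (-7, 41)]
comp 2039 px range [459.6 -67.4] [626.2 -74.9] len 167 yaw -2.57 z [0.0183 0.0223]
  mid [542.9 -71.2] cand c bit+x [562.9 -72. ] cand bit-x [522.9 -70.3]
  widths [(-15, 7), (-39, 8), (-38, 8), (-39, 7), (-8, 7), (-7, 7), (-7, 7), (-8, 7), (-7, 7), (-8, 7), (-7, 7), (-8, 7), (-8, 7), (-8, 7), (-8, 7), (-8, 7), (-8, 7), (-13, 9), (-21, 20), (-27, 25), (-28, 26), (-27, 26)]
comp 2403 px range [429.1   2.5] [619.8  10.2] len 191 yaw 2.30 z [0.0178 0.0221]
  mid [524.4   6.3] cand c bit+x [544.4   7.1] cand bit-x [504.5   5.5]
  widths [(-13, 18), (-22, 24), (-26, 27), (-26, 29), (-26, 28), (-24, 26), (-18, 21), (-6, 9), (-7, 8), (-7, 7), (-6, 8), (-7, 8), (-7, 7), (-7, 8), (-7, 8), (-7, 7), (-7, 8), (-8, 7), (-7, 7), (-8, 8), (-8, 36), (-7, 39), (-8, 38), (-8, 39), (-6, 6)]
t 23.02 pose [ 0.4151 -0.0232  0.2952] [-1.799e+02 -1.000e-01 -3.000e-01] F [-1.2 -1.  -2. ] w 0.0348 j6 65.0
PLAN dx 0.1347 dy -0.0238 dz 0.0507 roll -0.005
tip z now 0.3007
```

View pics/w17.png

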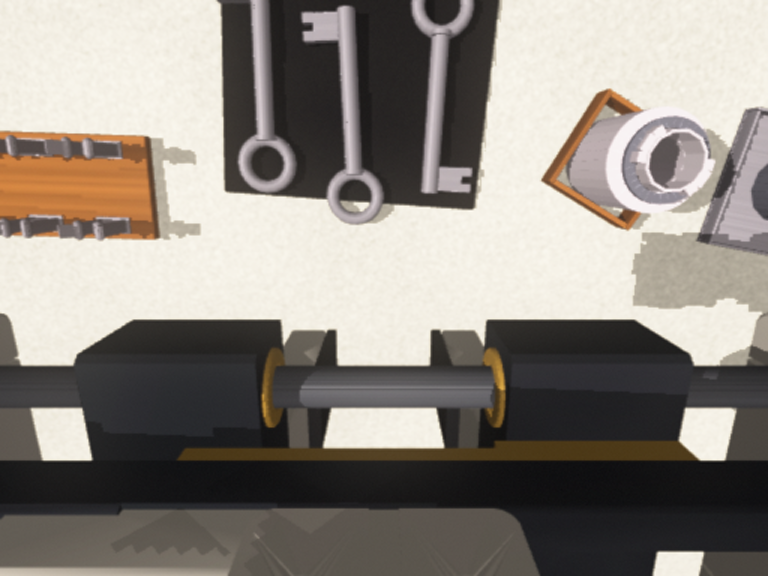

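All three keys fit well: the shafts are straight, the bow is about ±27 mm and the bit is 39 mm. I'll take C first, at (0.537, -0.071) and yaw -2.6°.

```bash
python3 - <<'E'
from h import *
tplan(.537,-.0710,.06,-2.57)
E
```

```text
t 23.02 pose [ 0.4151 -0.0232  0.2952] [-1.799e+02 -1.000e-01 -3.000e-01] F [-1.2 -1.  -2. ] w 0.0348 j6 65.0
PLAN dx 0.1221 dy 0.0472 dz 0.2407 roll 0.040
tip z now 0.3007
```

Call:
step_arm(
  motion=[
    [0.035, 0.04, 0.015, 0.05, 0.04],
    [0.035, 0.08, 0.03, 0.1, 0.04],
    [0.035, 0.122, 0.0472, 0.15, 0.04],
    [0.035, 0.122, 0.0472, 0.2, 0.04],
    [0.035, 0.122, 0.0472, 0.23, 0.04],
  ],
)

```text
time_s: 23.65
tcp_pos: [0.5363, -0.0729, 0.0595]
eef_rot: [179.9, 0.3, -2.8]
contact_force: [0.5, 0.2, 0.6]
gripper_width: 0.0349
```

```bash
python3 - <<'E'
from h import *
c=capture("wrist");save(c,"w18",None,1.5)
tplan(.537,-.0710,.0085,-2.57)
E
```

```text
t 23.7 pose [ 0.5343 -0.0728  0.0569] [179.9   0.6  -2.8] F [-2.   0.7 -4.5] w 0.035 j6 74.0
PLAN dx 0.0026 dy -0.0019 dz 0.0539 roll -0.004
tip z now 0.0624
```

View pics/w18.png

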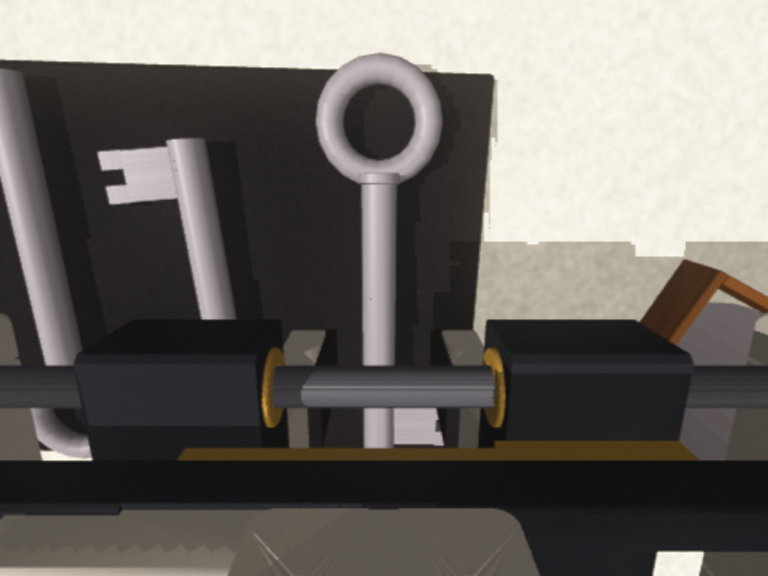

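Call:
step_arm(
  motion=[
    [0.035, 0, 0, 0.03, 0],
    [0.035, 0, 0, 0.03, 0],
    [0.035, 0, 0, 0.03, 0],
  ],
)

```text
time_s: 24.08
tcp_pos: [0.5387, -0.0713, 0.0352]
eef_rot: [180.0, -0.0, -2.6]
contact_force: [0.0, -0.1, 0.1]
gripper_width: 0.0351
```

```bash
python3 - <<'E'
from h import *
tplan(.537,-.0710,.0085,-2.57)
E
```

```text
t 24.07 pose [ 0.5387 -0.0713  0.0352] [180.   -0.   -2.6] F [ 0.  -0.1  0.1] w 0.0351 j6 74.0
PLAN dx -0.0017 dy -0.0002 dz 0.0322 roll -0.001
tip z now 0.0407
```

Call:
step_arm(
  motion=[
    [0.035, -0.001, 0, 0.02, 0],
    [0.035, -0.001, 0, 0.031, 0],
    [0.035, -0.001, 0, 0.032, 0],
    [0.035, -0.001, 0, 0.032, 0],
  ],
)

```text
time_s: 24.58
tcp_pos: [0.5376, -0.0708, 0.0029]
eef_rot: [-180.0, -0.0, -2.6]
contact_force: [0.5, -0.2, 0.5]
gripper_width: 0.0347
```

Call:
step_arm(
  motion=[
    [0.008, 0, 0, 0, 0],
    [0.008, 0, 0, 0, 0],
    [0.008, 0, 0, 0, 0],
    [0.008, 0, 0, 0, 0],
  ],
  newtons=60,
)

```text
time_s: 25.08
tcp_pos: [0.5373, -0.0708, 0.0025]
eef_rot: [-180.0, -0.0, -2.6]
contact_force: [-1.2, 0.0, 2.4]
gripper_width: 0.0145
```

Call:
step_arm(
  motion=[
    [0.008, 0, 0, -0.03, 0],
    [0.008, 0, 0, -0.08, 0],
    [0.008, 0, 0, -0.13, 0],
    [0.008, 0, 0, -0.13, 0],
  ],
)

```text
time_s: 25.58
tcp_pos: [0.5396, -0.0705, 0.1362]
eef_rot: [-179.9, -0.4, -2.6]
contact_force: [-0.0, -0.2, -1.8]
gripper_width: 0.0142
```

```bash
python3 - <<'E'
from h import *
c=capture("wrist");save(c,"w19",None,1.5)
c=capture("scene");save(c,"s19",(170,110,370,260),4)
W=world(c)
tplan(.4665,.243,.14,-2)
E
```

```text
t 25.68 pose [ 0.5367 -0.0707  0.1321] [-180.    -0.    -2.6] F [ 0.5  0.1 -2.2] w 0.0145 j6 74.0
PLAN dx -0.0846 dy -0.3102 dz -0.0024 roll -0.011
tip z now 0.1376
```

View pics/w19.png

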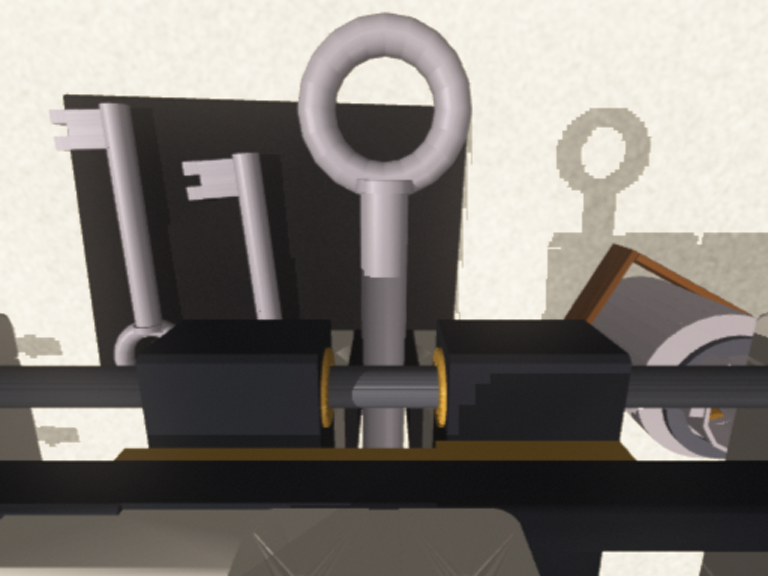

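View pics/s19.png

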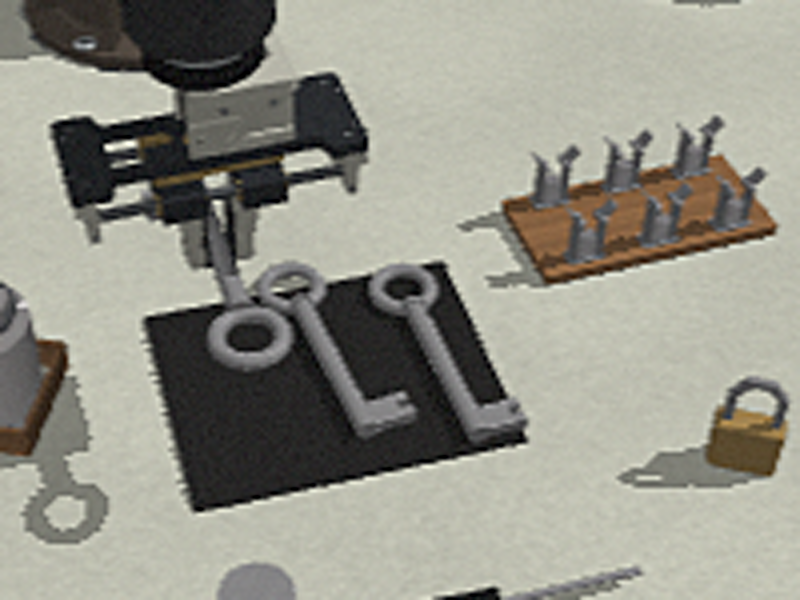

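Key C is held level. I'll measure the rack's clips next.

```bash
python3 - <<'E'
from h import *
for n in ("top","scene"):
    c=capture(n); W=world(c)
    m=(abs(W[...,0]-.467)<.07)&(abs(W[...,1]-.31)<.12)&(W[...,2]<.03)&(W[...,2]>.007)&(c["image"][...,0]>c["image"][...,2]*1.5)
    print(n,"base",m.sum(),W[m][:,2].mean(),cv2.minAreaRect(W[m][:,:2].astype(np.float32)*1000))
    m=(abs(W[...,0]-.467)<.07)&(abs(W[...,1]-.31)<.12)&(W[...,2]<.085)&(W[...,2]>.04)
    w=W[m]; print("z",w[:,2].min(),w[:,2].max())
    for sx in (-1,1):
      for y0 in (.243,.31,.377):
        k=(np.sign(w[:,0]-.467)==sx)&(abs(w[:,1]-y0)<.03); q=w[k]
        if len(q): print(sx,y0,len(q),q.min(0).round(4),q.max(0).round(4),"mid",((q.min(0)+q.max(0))/2)[:2].round(4))
    print([(np.round(d["location"],4).tolist(),round(d["p"],2)) for d in spotter.tip_of(n,"slot0")])
    save(c,"r_"+n,(110,210,220,280) if n=="top" else (280,130,380,190),7)
E
```

```text
top base 525 0.012469992972278182 ((470.7178039550781, 377.23114013671875), (75.8927001953125, 96.62389373779297), 88.0150146484375)
z 0.04171081447914782 0.07065999808291434
-1 0.31 25 [0.4233 0.3245 0.0488] [0.4383 0.3348 0.0673] mid [0.4308 0.3297]
-1 0.377 56 [0.4258 0.3601 0.0417] [0.4426 0.4002 0.0707] mid [0.4342 0.3802]
1 0.377 54 [0.497  0.3574 0.049 ] [0.5142 0.3983 0.0686] mid [0.5056 0.3779]
[([0.468, 0.3083, 0.0426], 0.97), ([0.4714, 0.3775, 0.0477], 0.63)]
scene base 767 0.012096917724017088 ((469.76312255859375, 309.71160888671875), (211.02801513671875, 103.70401000976562), 87.54924774169922)
z 0.04006554229083692 0.06749599547386975
-1 0.243 42 [0.4224 0.2267 0.0407] [0.4417 0.2646 0.0653] mid [0.432  0.2457]
-1 0.31 42 [0.4249 0.2908 0.0401] [0.4424 0.3314 0.0663] mid [0.4336 0.3111]
-1 0.377 42 [0.428  0.3598 0.0414] [0.4453 0.3953 0.0656] mid [0.4367 0.3776]
1 0.243 48 [0.4948 0.2243 0.041 ] [0.5122 0.262  0.0664] mid [0.5035 0.2432]
1 0.31 47 [0.4973 0.2874 0.0405] [0.5138 0.3273 0.0671] mid [0.5055 0.3074]
1 0.377 44 [0.5003 0.354  0.0409] [0.5156 0.3941 0.0675] mid [0.5079 0.3741]
[([0.4671, 0.3113, 0.0422], 0.88), ([0.4722, 0.3722, 0.0441], 0.63), ([0.4672, 0.2438, 0.0418], 0.56)]
```

View pics/r_top.png

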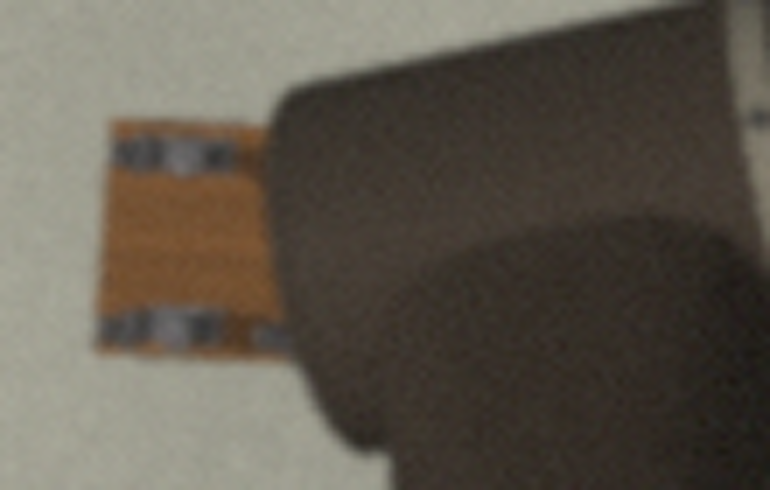

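View pics/r_scene.png

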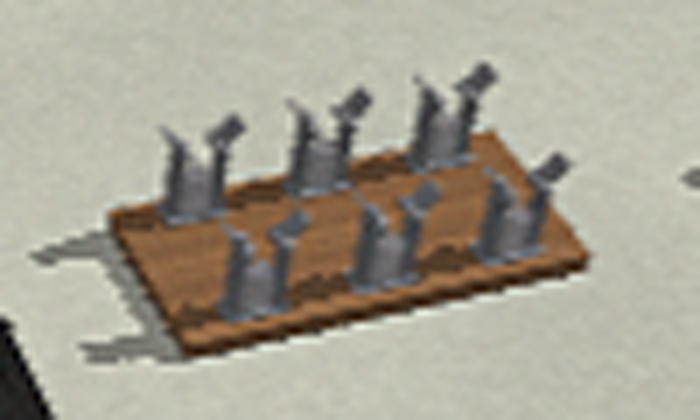

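Call:
step_arm(
  motion=[
    [0.008, -0.015, -0.055, 0, 0],
    [0.008, -0.03, -0.11, 0, 0],
    [0.008, -0.045, -0.165, 0, -0.007],
    [0.008, -0.06, -0.22, 0, -0.007],
    [0.008, -0.075, -0.275, 0, -0.007],
  ],
)

```text
time_s: 26.5
tcp_pos: [0.4737, 0.2087, 0.1313]
eef_rot: [179.9, 0.1, -2.2]
contact_force: [1.6, 0.2, -1.1]
gripper_width: 0.0148
```

```bash
python3 - <<'E'
from h import *
tplan(.4665,.2445,.1,-2.2)
E
```

```text
t 26.5 pose [0.4737 0.2087 0.1313] [ 1.799e+02  1.000e-01 -2.200e+00] F [ 1.6  0.2 -1.1] w 0.0148 j6 42.0
PLAN dx -0.0086 dy -0.0355 dz 0.0368 roll -0.000
tip z now 0.1368
```

Call:
step_arm(
  motion=[
    [0.008, -0.008, -0.0355, 0, 0],
    [0.008, -0.008, -0.0355, 0.02, 0],
    [0.008, -0.008, -0.0355, 0.036, 0],
    [0.008, -0.008, -0.0355, 0.036, 0],
  ],
)

```text
time_s: 27.0
tcp_pos: [0.467, 0.2421, 0.0942]
eef_rot: [179.8, 0.2, -2.2]
contact_force: [0.1, 0.1, -1.7]
gripper_width: 0.0146
```

```bash
python3 - <<'E'
from h import *
c=capture("wrist");save(c,"w20",None,1.5)
c=capture("scene");save(c,"s20",(270,110,390,200),6)
c=capture("top");save(c,"t20",(110,190,230,290),6)
tplan(.4665,.2445,.07,-2.2)
E
```

```text
t 27.15 pose [0.4684 0.2431 0.0964] [180.   -0.   -2.2] F [ 0.4  0.8 -1.6] w 0.0146 j6 39.0
PLAN dx -0.0020 dy -0.0013 dz 0.0319 roll -0.000
tip z now 0.1019
```

View pics/w20.png

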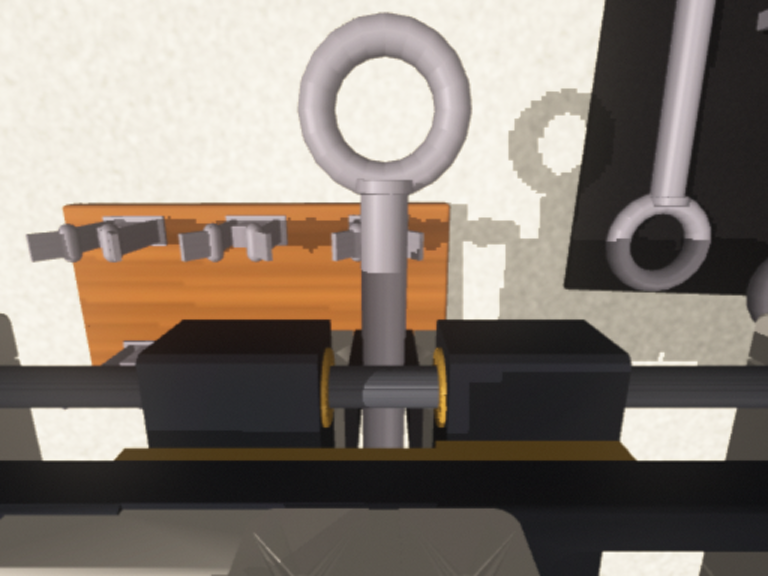

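View pics/s20.png

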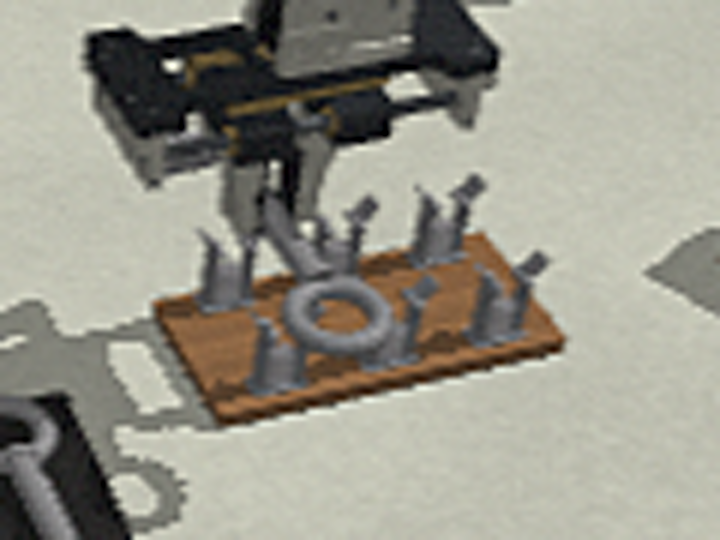

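```bash
cat > clips.py <<'E'
from h import *
def clips(cam="wrist"):
    c=capture(cam); W=world(c)
    for y0 in (.2445,.3105,.3765):
        m=(abs(W[...,0]-.504)<.02)&(abs(W[...,1]-y0)<.033)&(W[...,2]>.052)&(W[...,2]<.072)
        w=W[m]
        if len(w)<10: continue
        n,l=cv2.connectedComponents(m.astype(np.uint8))
        print("slot y0",y0,len(w),"y ext",w[:,1].min().round(4),w[:,1].max().round(4),"mid",((w[:,1].min()+w[:,1].max())/2).round(4),"x",w[:,0].min().round(4),w[:,0].max().round(4))
        for i in range(1,n):
            q=W[l==i]
            if len(q)>8: print("   blob",len(q),q[:,1].min().round(4),q[:,1].max().round(4),q[:,2].max().round(4))
    return c,W
if __name__=="__main__":
    c,W=clips()
    s=st(); z=s["tcp_pos"][2]+TIP
    m=(abs(W[...,0]-.504)<.012)&(abs(W[...,1]-s["tcp_pos"][1])<.02)&(W[...,2]>z-.004)&(W[...,2]<z+.025)
    w=W[m]; print("shaft",len(w),w[:,1].min(),w[:,1].max(),"mid",(w[:,1].min()+w[:,1].max())/2,"ztop",np.percentile(w[:,2],95),"tip",z,"tcp",s["tcp_pos"])
E
python3 clips.py
```

```text
slot y0 0.2445 573 y ext 0.2228 0.2624 mid 0.2426 x 0.4931 0.5104
   blob 350 0.2514 0.2624 0.0663
   blob 223 0.2228 0.2301 0.0665
slot y0 0.3105 928 y ext 0.2886 0.3286 mid 0.3086 x 0.4948 0.5125
   blob 565 0.3138 0.3286 0.0666
   blob 363 0.2886 0.3026 0.0667
slot y0 0.3765 955 y ext 0.3543 0.3946 mid 0.3745 x 0.4976 0.515
   blob 667 0.3795 0.3946 0.0663
   blob 288 0.3543 0.3688 0.0666
shaft 1436 0.23286827729509296 0.24914892970807506 mid 0.241008603501584 ztop 0.1158569535158143 tip 0.10215401777171214 tcp [0.46849809 0.24315696 0.09665402]
```

Call:
step_arm(
  motion=[
    [0.008, -0.002, -0.0015, 0.015, 0],
    [0.008, -0.002, -0.0015, 0.03, 0],
    [0.008, -0.002, -0.0015, 0.036, 0],
    [0.008, -0.002, -0.0015, 0.042, 0],
    [0.008, -0.002, -0.0015, 0.042, 0],
  ],
)

```text
time_s: 27.82
tcp_pos: [0.466, 0.2445, 0.0538]
eef_rot: [180.0, 0.0, -2.2]
contact_force: [-0.6, -0.9, -1.6]
gripper_width: 0.0147
```

Call:
step_arm(
  motion=[
    [0.008, 0, 0, 0.004, 0],
    [0.008, 0, 0, 0.008, 0],
    [0.008, 0, 0, 0.012, 0],
    [0.008, 0, 0, 0.016, 0],
    [0.008, 0, 0, 0.02, 0],
  ],
)

```text
time_s: 28.45
tcp_pos: [0.4665, 0.2447, 0.0345]
eef_rot: [-180.0, -0.0, -2.2]
contact_force: [0.3, -0.1, -2.5]
gripper_width: 0.0144
```

Call:
step_arm(
  motion=[
    [0.008, 0, 0, 0.002, 0],
    [0.008, 0, 0, 0.0035, 0],
    [0.008, 0, 0, 0.0035, 0],
  ],
)

```text
time_s: 28.82
tcp_pos: [0.4664, 0.2447, 0.033]
eef_rot: [-180.0, -0.1, -2.2]
contact_force: [-9.6, -4.3, 28.2]
gripper_width: 0.0144
```

```bash
python3 - <<'E'
from h import *
c=capture("scene");save(c,"s21",(270,110,390,200),6)
c=capture("wrist");save(c,"w21",None,1.5)
s=st(); print(s["contact_force"],s["moment"])
E
```

```text
[-8.80566026 -4.09144124 27.78666518] [-1.73872738  3.5263995   0.03044162]
```

View pics/s21.png

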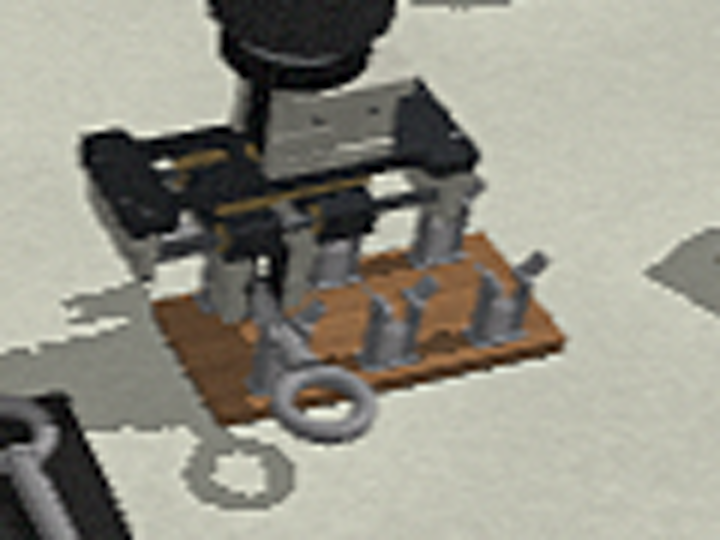

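View pics/w21.png

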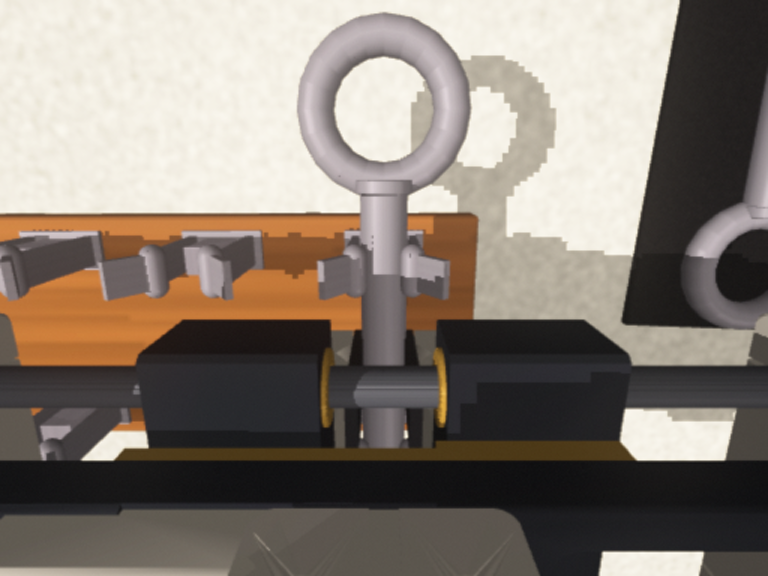

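Axis height is about 44 mm with a hard stop, and the shaft is through both throats. Releasing.

Call:
step_arm(
  motion=[
    [0.03, 0, 0, -0.001, 0],
    [0.03, 0, 0, -0.001, 0],
    [0.03, 0, 0, -0.001, 0],
  ],
)

```text
time_s: 29.3
tcp_pos: [0.4661, 0.2446, 0.0314]
eef_rot: [180.0, 0.0, -2.2]
contact_force: [0.6, 0.5, 0.5]
gripper_width: 0.0295
```

Call:
step_arm(
  motion=[
    [0.03, 0, 0, -0.04, 0],
    [0.03, 0, 0, -0.1, 0],
    [0.03, 0, 0.05, -0.16, 0],
    [0.03, 0, 0.11, -0.18, 0],
    [0.03, 0, 0.16, -0.18, 0],
  ],
)

```text
time_s: 29.92
tcp_pos: [0.4607, 0.085, 0.2135]
eef_rot: [-179.9, -0.2, -2.1]
contact_force: [1.1, -1.2, 0.3]
gripper_width: 0.03
```

```bash
cat > rack.py <<'E'
from h import *
import sys
def rack(cam):
    c=capture(cam); W=world(c)
    for i,(sx,sy) in enumerate([(.4657,.2440),(.4677,.3100),(.470,.3760)]):
        d=np.array([np.cos(np.radians(-2.2)),np.sin(np.radians(-2.2))]);nn=np.array([-d[1],d[0]])
        q=W[...,:2]-[sx,sy]; X=q@d;Y=q@nn
        for lo,hi in((-.028,-.008),(.008,.028),(-.056,-.045),(.045,.052)):
            m=(X>lo)&(X<hi)&(abs(Y)<.014)&(W[...,2]>.03)&(W[...,2]<.08)
            if m.sum()>5: print(cam,"slot",i,lo,hi,m.sum(),"Y mid %.1f med %.1f ztop %.1f"%(1000*(Y[m].min()+Y[m].max())/2,1000*np.median(Y[m]),1000*np.percentile(W[m][:,2],90)))
        m=(abs(Y)<.03)&(abs(X)<.13)&(abs(X)>.055)&(W[...,2]>.036)&(W[...,2]<.065)
        if m.sum()>5: print("   ends X",X[m].min().round(4),X[m].max().round(4), "zmed-", np.median(W[m&(X<0)][:,2]).round(4) if (m&(X<0)).any() else None,"+",np.median(W[m&(X>0)][:,2]).round(4) if (m&(X>0)).any() else None)
    return c
if __name__=="__main__":
    c=rack("scene"); save(c,sys.argv[1]+"s",(270,110,390,200),6)
    c=rack("top"); save(c,sys.argv[1]+"t",(100,180,330,290),3.4)
E
python3 rack.py k1; python3 keys.py w22 
```

```text
scene slot 0 -0.028 -0.008 27 Y mid -3.3 med -5.7 ztop 53.6
scene slot 0 0.008 0.028 18 Y mid -1.5 med -2.0 ztop 53.1
scene slot 0 -0.056 -0.045 13 Y mid -4.7 med -5.2 ztop 53.2
scene slot 0 0.045 0.052 11 Y mid -1.4 med -2.1 ztop 52.4
   ends X -0.0767 0.1163 zmed- 0.0466 + 0.0467
scene slot 2 -0.028 -0.008 6 Y mid -1.0 med -2.0 ztop 57.7
top slot 0 0.008 0.028 16 Y mid 2.6 med 3.6 ztop 55.3
top slot 0 0.045 0.052 12 Y mid 2.2 med 1.3 ztop 52.4
   ends X 0.0553 0.1137 zmed- None + 0.0468
comp 3284 px range [460.1  88.3] [642.3  85.4] len 182 yaw -0.91 z [0.0179 0.022 ]
  mid [551.2  86.8] cand c bit+x [571.2  86.5] cand bit-x [531.2  87.2]
  widths [(-7, 2), (-18, 21), (-24, 26), (-25, 28), (-27, 27), (-26, 27), (-22, 25), (-15, 17), (-7, 8), (-6, 8), (-7, 7), (-7, 7), (-7, 8), (-7, 8), (-7, 7), (-8, 7), (-8, 8), (-7, 8), (-7, 7), (-8, 7), (-8, 7), (-8, 38), (-8, 38), (-7, 38)]
comp 3478 px range [429.7   3.9] [619.4  12.2] len 190 yaw 2.48 z [0.0178 0.0221]
  mid [524.5   8.1] cand c bit+x [544.5   8.9] cand bit-x [504.5   7.2]
  widths [(-18, 19), (-25, 24), (-27, 27), (-27, 28), (-26, 26), (-23, 23), (-17, 18), (-8, 7), (-7, 7), (-7, 7), (-7, 7), (-8, 7), (-8, 7), (-8, 7), (-9, 6), (-9, 6), (-9, 7), (-8, 6), (-8, 6), (-8, 6), (-9, 37), (-9, 37), (-9, 36), (-9, 37)]
t 30.07 pose [0.4598 0.0836 0.2121] [-180.    -0.    -2.4] F [0.1 1.1 0.2] w 0.0301 j6 53.0
PLAN dx 0.0937 dy 0.0797 dz -0.0324 roll -0.042
tip z now 0.2176
```

View pics/k1s.png

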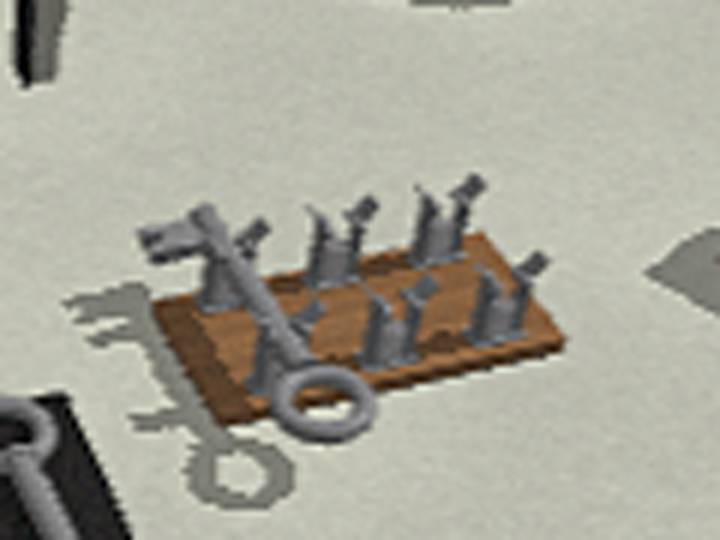

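View pics/k1t.png

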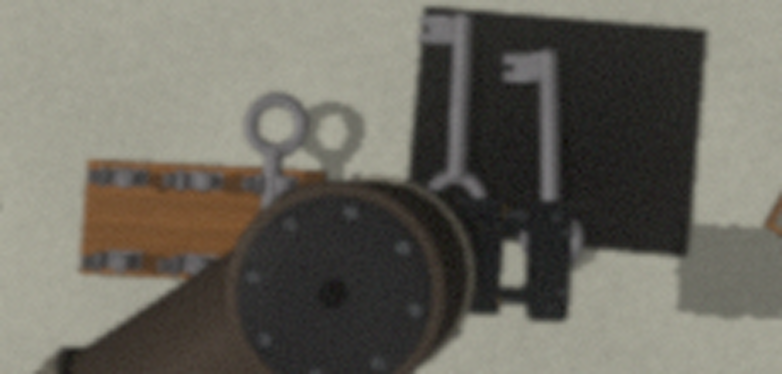

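View pics/w22.png

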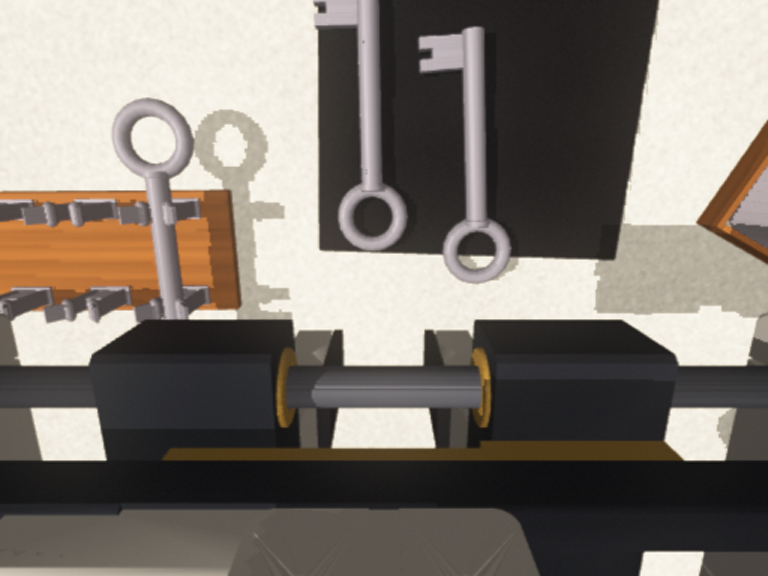

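Key C is seated, with its shaft top at about 53 mm and centred within about 3 mm. Next is key B, at (0.5425, 0.008).

```bash
python3 - <<'E'
from h import *
tplan(.5425,.0078,.045,2.4)
E
```

```text
t 30.07 pose [0.4598 0.0836 0.2121] [-180.    -0.    -2.4] F [0.1 1.1 0.2] w 0.0301 j6 53.0
PLAN dx 0.0859 dy 0.0722 dz 0.1726 roll -0.084
tip z now 0.2176
```

Call:
step_arm(
  motion=[
    [0.035, 0.035, 0.03, 0.02, -0.084],
    [0.035, 0.07, 0.06, 0.06, -0.084],
    [0.035, 0.086, 0.0722, 0.11, -0.084],
    [0.035, 0.086, 0.0722, 0.16, -0.084],
    [0.035, 0.086, 0.0722, 0.172, -0.084],
  ],
)

```text
time_s: 30.7
tcp_pos: [0.5409, 0.0099, 0.0359]
eef_rot: [179.9, 0.4, 2.6]
contact_force: [-0.1, -0.5, 0.1]
gripper_width: 0.0353
```

Call:
step_arm(
  motion=[
    [0.035, 0, 0, 0.01, 0],
    [0.035, 0, 0, 0.01, 0],
  ],
)

```text
time_s: 30.95
tcp_pos: [0.5438, 0.0109, 0.0304]
eef_rot: [-180.0, -0.1, 2.6]
contact_force: [-0.1, 0.1, 0.5]
gripper_width: 0.0349
```

```bash
python3 - <<'E'
from h import *
c=capture("wrist"); save(c,"w23",None,1.5)
tplan(.5425,.0078,.0082,2.4)
W=world(c); s=st()
m=(W[...,0]>.555)&(W[...,0]<.575)&(abs(W[...,1]-.008)<.02)&(W[...,2]>.012)&(W[...,2]<.03)
if m.sum(): print("shaft y",W[m][:,1].min(),W[m][:,1].max(),W[m][:,2].max())
E
```

```text
t 31.0 pose [0.5441 0.0109 0.031 ] [-1.8e+02 -1.0e-01  2.6e+00] F [0.4 1.4 0.9] w 0.0352 j6 71.0
PLAN dx -0.0017 dy 0.0031 dz 0.0283 roll 0.004
tip z now 0.0365
shaft y 7.769396760823333e-06 0.01636129066988003 0.022965790238886424
```

View pics/w23.png

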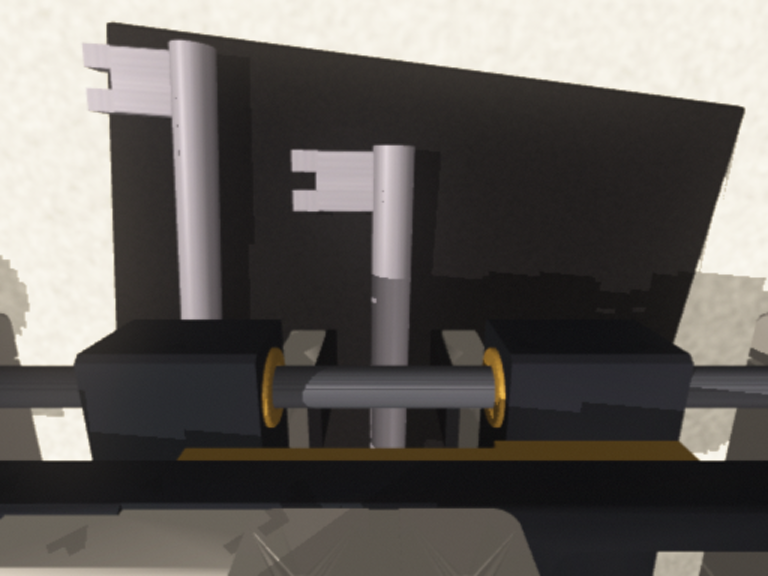

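Call:
step_arm(
  motion=[
    [0.035, -0.0015, 0.0033, 0.015, 0],
    [0.035, -0.0015, 0.0033, 0.027, 0],
    [0.035, -0.0015, 0.0033, 0.0283, 0],
    [0.035, -0.0015, 0.0033, 0.0283, 0],
  ],
)

```text
time_s: 31.5
tcp_pos: [0.5415, 0.0067, 0.0011]
eef_rot: [180.0, 0.0, 2.6]
contact_force: [-1.3, -1.0, 1.9]
gripper_width: 0.035
```

Call:
step_arm(
  motion=[
    [0.008, 0, 0, 0, 0],
    [0.008, 0, 0, 0, 0],
    [0.008, 0, 0, 0, 0],
    [0.008, 0, 0, 0, 0],
  ],
  newtons=60,
)

```text
time_s: 32.0
tcp_pos: [0.5418, 0.0069, 0.0013]
eef_rot: [-180.0, -0.0, 2.6]
contact_force: [-0.3, 0.1, -0.3]
gripper_width: 0.0145
```

Call:
step_arm(
  motion=[
    [0.008, 0, 0, -0.03, 0],
    [0.008, 0, 0, -0.08, 0],
    [0.008, 0, 0, -0.13, 0],
    [0.008, 0, 0, -0.13, 0],
  ],
)

```text
time_s: 32.5
tcp_pos: [0.5443, 0.0075, 0.1355]
eef_rot: [-179.9, -0.4, 2.6]
contact_force: [0.2, -0.3, -1.8]
gripper_width: 0.0144
```

```bash
python3 - <<'E'
from h import *
c=capture("scene");save(c,"s24",(170,110,370,260),4)
tplan(.4677,.3105,.14,-2.2)
E
```

```text
t 32.55 pose [0.5427 0.0072 0.1331] [-179.9   -0.2    2.6] F [-0.6 -0.6 -2.1] w 0.0146 j6 71.0
PLAN dx -0.0612 dy -0.3063 dz -0.0014 roll 0.083
tip z now 0.1386
```

View pics/s24.png

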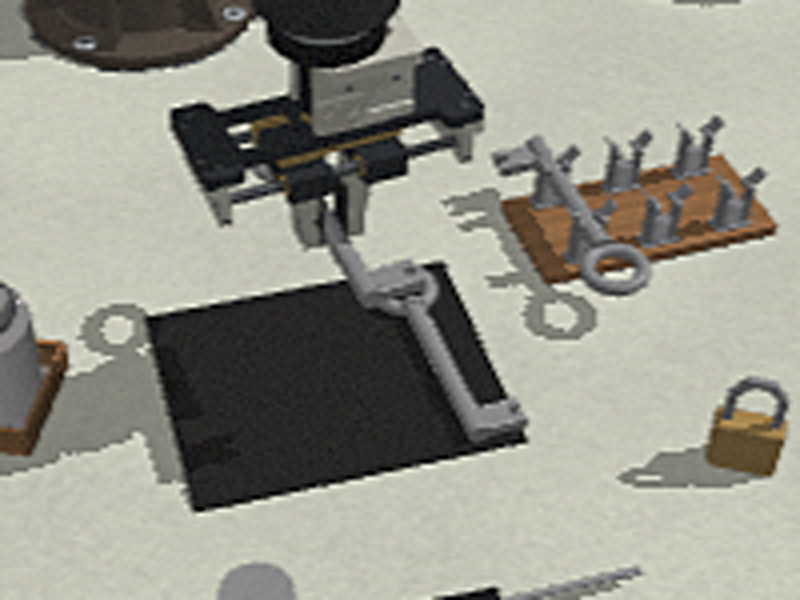

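Key B is held. I'll go to slot 1.

Call:
step_arm(
  motion=[
    [0.008, -0.012, -0.055, 0, 0.02],
    [0.008, -0.024, -0.11, 0, 0.04],
    [0.008, -0.036, -0.165, 0, 0.06],
    [0.008, -0.048, -0.22, 0, 0.083],
    [0.008, -0.056, -0.275, 0, 0.083],
  ],
)

```text
time_s: 33.17
tcp_pos: [0.4718, 0.28, 0.1298]
eef_rot: [179.9, 0.1, -2.2]
contact_force: [0.2, -0.7, -0.4]
gripper_width: 0.0147
```

Call:
step_arm(
  motion=[
    [0.008, -0.005, -0.03, 0.01, 0],
    [0.008, -0.005, -0.03, 0.034, 0],
    [0.008, -0.005, -0.03, 0.034, 0],
  ],
)

```text
time_s: 33.55
tcp_pos: [0.4676, 0.3076, 0.0941]
eef_rot: [179.7, 0.2, -2.2]
contact_force: [0.1, -0.2, -1.9]
gripper_width: 0.0146
```

```bash
python3 clips.py; python3 - <<'E'
from h import *
c=capture("wrist");save(c,"w25",None,1.5)
tplan(.4677,.3105,.07,-2.2)
E
```

```text
slot y0 0.2445 1363 y ext 0.2226 0.2629 mid 0.2427 x 0.4843 0.5238
   blob 377 0.2381 0.2469 0.0544
   blob 383 0.2479 0.2629 0.0668
   blob 581 0.2226 0.2378 0.0668
slot y0 0.3105 614 y ext 0.2888 0.3283 mid 0.3086 x 0.4953 0.5126
   blob 427 0.3156 0.3283 0.0666
   blob 187 0.2888 0.2947 0.0666
slot y0 0.3765 973 y ext 0.3545 0.3947 mid 0.3746 x 0.4971 0.5152
   blob 596 0.3795 0.3947 0.0664
   blob 377 0.3545 0.3691 0.0669
shaft 1472 0.2970014365750582 0.3137238312271712 mid 0.3053626339011147 ztop 0.11481061035793072 tip 0.10114674465657639 tcp [0.46859413 0.30806747 0.09564674]
t 33.65 pose [0.4693 0.3085 0.0967] [ 1.799e+02  1.000e-01 -2.200e+00] F [ 0.6  0.9 -1.1] w 0.0146 j6 35.0
PLAN dx -0.0017 dy -0.0020 dz 0.0322 roll 0.000
tip z now 0.1022
```

View pics/w25.png

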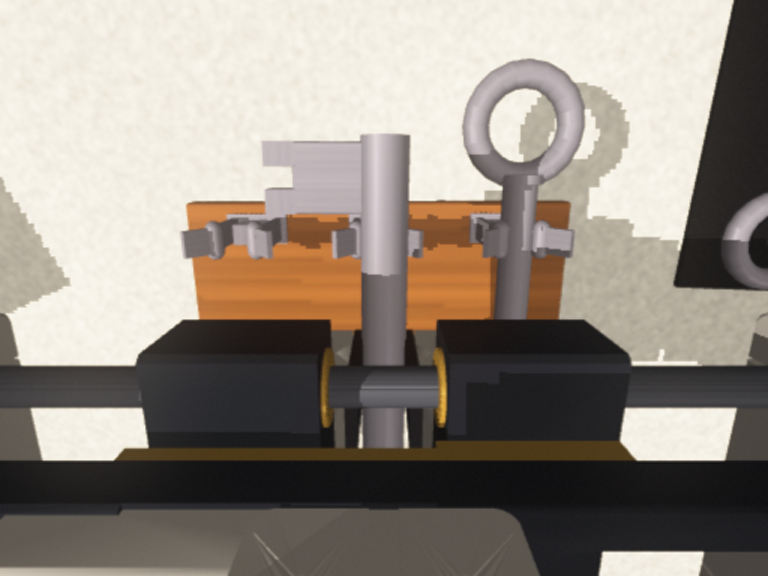

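Call:
step_arm(
  motion=[
    [0.008, -0.0015, -0.0025, 0.015, 0],
    [0.008, -0.0015, -0.0025, 0.03, 0],
    [0.008, -0.0015, -0.0025, 0.036, 0],
    [0.008, -0.0015, -0.0025, 0.042, 0],
    [0.008, -0.0015, -0.0025, 0.042, 0],
  ],
)

```text
time_s: 34.28
tcp_pos: [0.468, 0.3115, 0.0549]
eef_rot: [180.0, 0.0, -2.2]
contact_force: [0.4, -0.6, -0.6]
gripper_width: 0.0149
```

Call:
step_arm(
  motion=[
    [0.008, 0, 0, 0.004, 0],
    [0.008, 0, 0, 0.008, 0],
    [0.008, 0, 0, 0.012, 0],
    [0.008, 0, 0, 0.016, 0],
    [0.008, 0, 0, 0.02, 0],
  ],
)

```text
time_s: 34.9
tcp_pos: [0.4686, 0.3114, 0.0361]
eef_rot: [180.0, -0.1, -2.1]
contact_force: [1.0, -3.3, 2.2]
gripper_width: 0.0147
```

Call:
step_arm(
  motion=[
    [0.008, 0, 0, 0.001, 0],
    [0.008, 0, 0, 0.002, 0],
    [0.008, 0, 0, 0.002, 0],
  ],
)

```text
time_s: 35.28
tcp_pos: [0.4676, 0.3111, 0.0328]
eef_rot: [179.9, 0.1, -2.2]
contact_force: [0.5, -4.1, -4.0]
gripper_width: 0.0142
```

Call:
step_arm(
  motion=[
    [0.008, 0, 0, 0.001, 0],
    [0.008, 0, 0, 0.0015, 0],
    [0.008, 0, 0, 0.0015, 0],
  ],
)

```text
time_s: 35.65
tcp_pos: [0.4678, 0.3114, 0.0321]
eef_rot: [180.0, 0.0, -2.2]
contact_force: [-3.7, -4.4, 3.7]
gripper_width: 0.0146
```

Call:
step_arm(
  motion=[
    [0.008, 0, 0, 0.001, 0],
    [0.008, 0, 0, 0.001, 0],
  ],
)

```text
time_s: 35.9
tcp_pos: [0.4679, 0.3114, 0.032]
eef_rot: [180.0, 0.0, -2.1]
contact_force: [-5.0, -6.0, 13.1]
gripper_width: 0.0148
```

Hard stop reached. Releasing.

Call:
step_arm(
  motion=[
    [0.03, 0, 0, -0.001, 0],
    [0.03, 0, 0, -0.001, 0],
    [0.03, 0, 0, -0.001, 0],
  ],
)

```text
time_s: 36.28
tcp_pos: [0.4685, 0.3124, 0.0319]
eef_rot: [-179.9, -0.0, -2.2]
contact_force: [0.7, 0.3, -0.3]
gripper_width: 0.0295
```

Call:
step_arm(
  motion=[
    [0.03, 0, 0, -0.04, 0],
    [0.03, 0, 0, -0.1, 0],
    [0.03, 0, 0.05, -0.16, 0],
    [0.03, 0, 0.11, -0.18, 0],
    [0.03, 0, 0.17, -0.18, 0],
  ],
)

```text
time_s: 36.9
tcp_pos: [0.463, 0.1524, 0.2132]
eef_rot: [-179.8, -0.2, -2.1]
contact_force: [1.1, -0.3, -1.3]
gripper_width: 0.0301
```

Call:
step_arm(
  motion=[
    [0.03, 0, 0.05, 0, 0],
    [0.03, 0, 0.05, 0, 0],
  ],
)

```text
time_s: 37.15
tcp_pos: [0.4599, 0.1004, 0.2114]
eef_rot: [-179.9, -0.0, -2.4]
contact_force: [-0.3, 0.7, -1.1]
gripper_width: 0.0302
```

```bash
python3 rack.py k2;  python3 keys.py w26 
```

```text
scene slot 0 -0.028 -0.008 26 Y mid -0.6 med -3.4 ztop 53.2
scene slot 0 0.008 0.028 18 Y mid -0.4 med -2.6 ztop 53.4
scene slot 0 -0.056 -0.045 12 Y mid -3.5 med -4.9 ztop 52.0
scene slot 0 0.045 0.052 13 Y mid -0.2 med -2.8 ztop 54.2
   ends X -0.0773 0.1153 zmed- 0.0465 + 0.0463
scene slot 1 -0.028 -0.008 27 Y mid -1.7 med -2.6 ztop 54.4
scene slot 1 0.008 0.028 19 Y mid 0.9 med 0.4 ztop 52.5
scene slot 1 -0.056 -0.045 11 Y mid -0.2 med -1.1 ztop 52.7
scene slot 1 0.045 0.052 11 Y mid 0.5 med -2.0 ztop 53.2
   ends X -0.11 0.0805 zmed- 0.0467 + 0.0468
   ends X 0.0582 0.0787 zmed- None + 0.045
top slot 0 0.045 0.052 12 Y mid 2.0 med 0.9 ztop 53.8
   ends X 0.0553 0.1138 zmed- None + 0.047
top slot 1 -0.028 -0.008 12 Y mid 8.2 med 8.3 ztop 56.8
top slot 1 0.008 0.028 42 Y mid 2.1 med 1.8 ztop 54.0
top slot 1 0.045 0.052 12 Y mid 2.6 med 1.8 ztop 54.8
   ends X 0.0551 0.0762 zmed- None + 0.0484
   ends X 0.0569 0.0744 zmed- None + 0.0465
comp 3357 px range [460.7  88.3] [642.1  85.7] len 181 yaw -0.81 z [0.0178 0.0221]
  mid [551.4  87. ] cand c bit+x [571.4  86.7] cand bit-x [531.4  87.3]
  widths [(-9, 7), (-19, 20), (-25, 26), (-26, 28), (-26, 28), (-25, 27), (-22, 24), (-14, 17), (-7, 8), (-7, 8), (-7, 8), (-7, 8), (-7, 7), (-8, 7), (-8, 7), (-8, 7), (-8, 7), (-8, 7), (-8, 7), (-8, 7), (-8, 7), (-8, 38), (-8, 38), (-8, 38)]
t 37.3 pose [0.4606 0.1032 0.2111] [-180.    -0.    -2.2] F [-0.1  0.8 -0.4] w 0.0295 j6 51.0
PLAN dx 0.0932 dy 0.0997 dz -0.0334 roll -0.038
tip z now 0.2166
```

View pics/k2s.png

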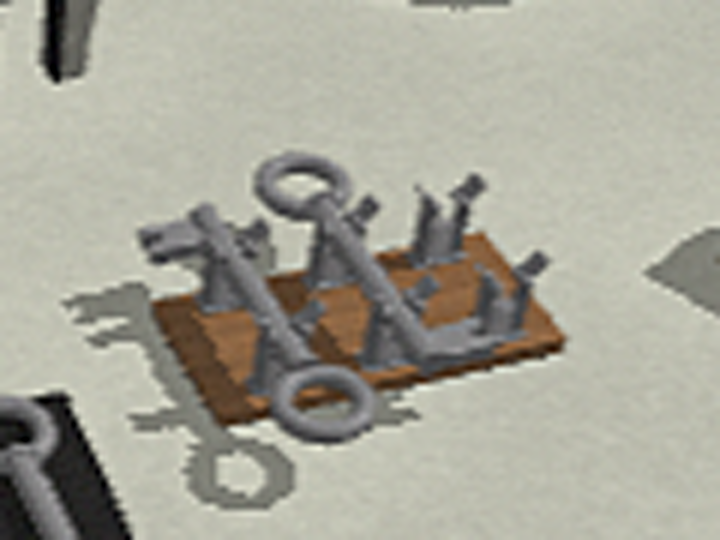

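View pics/w26.png

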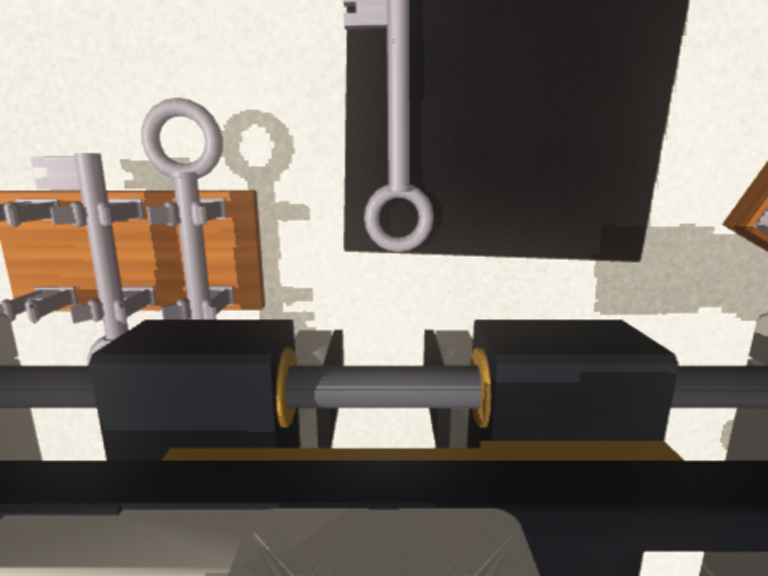

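Keys C and B both sit at about 45 mm. Last is key A, at (0.574, 0.0865).

```bash
python3 - <<'E'
from h import *
tplan(.574,.0865,.045,-1)
E
```

```text
t 37.3 pose [0.4606 0.1032 0.2111] [-180.    -0.    -2.2] F [-0.1  0.8 -0.4] w 0.0295 j6 51.0
PLAN dx 0.1139 dy 0.0124 dz 0.1716 roll -0.021
tip z now 0.2166
```

Call:
step_arm(
  motion=[
    [0.035, 0.05, 0.006, 0.01, -0.021],
    [0.035, 0.1, 0.012, 0.05, -0.021],
    [0.035, 0.1139, 0.0124, 0.1, -0.021],
    [0.035, 0.1139, 0.0124, 0.15, -0.021],
    [0.035, 0.1139, 0.0124, 0.171, -0.021],
  ],
)

```text
time_s: 37.92
tcp_pos: [0.5721, 0.0865, 0.0358]
eef_rot: [179.9, 0.3, -0.9]
contact_force: [-0.2, 0.6, 0.8]
gripper_width: 0.0347
```

Call:
step_arm(
  motion=[
    [0.035, 0, 0, 0.01, 0],
    [0.035, 0, 0, 0.01, 0],
    [0.035, 0, 0, 0.01, 0],
  ],
)

```text
time_s: 38.3
tcp_pos: [0.5745, 0.0868, 0.0311]
eef_rot: [-180.0, -0.1, -0.9]
contact_force: [0.5, 0.4, 0.5]
gripper_width: 0.0349
```

```bash
python3 - <<'E'
from h import *
c=capture("wrist"); save(c,"w27",None,1.5)
tplan(.574,.0865,.0082,-1)
W=world(c)
for x in (.59,.61,.63):
  m=(abs(W[...,0]-x)<.006)&(abs(W[...,1]-.0865)<.02)&(W[...,2]>.012)&(W[...,2]<.03)
  if m.sum(): print("shaft y",x,W[m][:,1].min(),W[m][:,1].max(),(W[m][:,1].min()+W[m][:,1].max())/2)
m=(abs(W[...,1]-.0865)<.006)&(W[...,2]>.015)&(W[...,2]<.03); print("xmax",W[m][:,0].max())
E
```

```text
t 38.35 pose [0.5745 0.0867 0.0312] [-1.799e+02 -1.000e-01 -9.000e-01] F [-1.2 -0.2  0.3] w 0.0355 j6 61.0
PLAN dx -0.0005 dy 0.0002 dz 0.0285 roll 0.001
tip z now 0.0367
shaft y 0.59 0.07881017573216084 0.09387291381869847 0.08634154477542966
shaft y 0.61 0.07805079457403888 0.09333537792980982 0.08569308625192434
shaft y 0.63 0.07732581496494445 0.10641266672491728 0.09186924084493087
xmax 0.6507010931344461
```

View pics/w27.png

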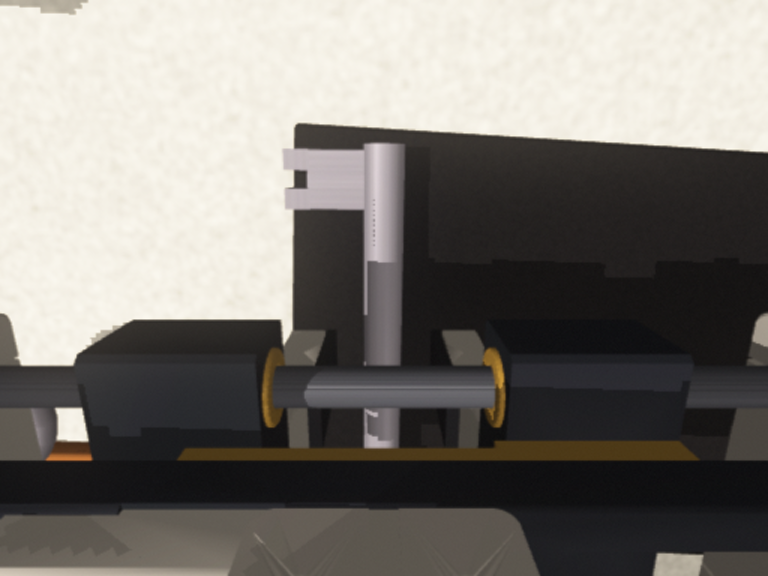

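Call:
step_arm(
  motion=[
    [0.035, -0.0005, 0, 0.015, 0],
    [0.035, -0.0005, 0, 0.027, 0],
    [0.035, -0.0005, 0, 0.0283, 0],
    [0.035, -0.0005, 0, 0.0283, 0],
  ],
)

```text
time_s: 38.85
tcp_pos: [0.5727, 0.0859, 0.0011]
eef_rot: [180.0, 0.1, -1.0]
contact_force: [-1.4, 0.1, -0.2]
gripper_width: 0.0351
```

Call:
step_arm(
  motion=[
    [0.008, 0, 0, 0, 0],
    [0.008, 0, 0, 0, 0],
    [0.008, 0, 0, 0, 0],
    [0.008, 0, 0, 0, 0],
  ],
  newtons=60,
)

```text
time_s: 39.35
tcp_pos: [0.5731, 0.0861, 0.0015]
eef_rot: [-180.0, 0.0, -1.0]
contact_force: [-0.6, 0.3, -0.5]
gripper_width: 0.0145
```

Call:
step_arm(
  motion=[
    [0.008, 0, 0, -0.03, 0],
    [0.008, 0, 0, -0.08, 0],
    [0.008, 0, 0, -0.13, 0],
    [0.008, 0, 0, -0.13, 0],
  ],
)

```text
time_s: 39.85
tcp_pos: [0.5755, 0.0869, 0.136]
eef_rot: [-179.8, -0.4, -0.9]
contact_force: [-0.6, 0.4, -2.3]
gripper_width: 0.0147
```

```bash
python3 - <<'E'
from h import *
c=capture("scene");save(c,"s28",(170,110,370,260),4)
tplan(.470,.377,.14,-2.2)
E
```

```text
t 39.9 pose [0.5738 0.0865 0.1333] [-179.9   -0.2   -1. ] F [-1.3 -0.2 -3.6] w 0.0146 j6 61.0
PLAN dx -0.1087 dy -0.2887 dz -0.0012 roll 0.021
tip z now 0.1388
```

View pics/s28.png

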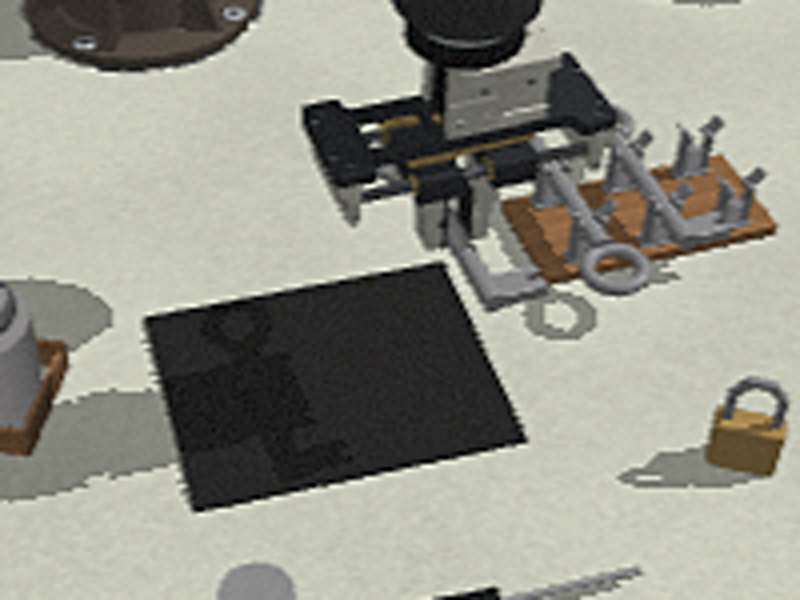

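Key A is held. I'll go to slot 2.

Call:
step_arm(
  motion=[
    [0.008, -0.02, -0.055, 0, 0.01],
    [0.008, -0.04, -0.11, 0, 0.021],
    [0.008, -0.06, -0.165, 0, 0.021],
    [0.008, -0.08, -0.22, 0, 0.021],
    [0.008, -0.1, -0.265, 0, 0.021],
  ],
)

```text
time_s: 40.52
tcp_pos: [0.4758, 0.3538, 0.1296]
eef_rot: [179.9, 0.1, -2.1]
contact_force: [0.2, -0.4, -1.5]
gripper_width: 0.0144
```

Call:
step_arm(
  motion=[
    [0.008, -0.008, -0.024, 0.01, 0],
    [0.008, -0.008, -0.024, 0.034, 0],
    [0.008, -0.008, -0.024, 0.034, 0],
    [0.008, -0.008, -0.024, 0.034, 0],
  ],
)

```text
time_s: 41.02
tcp_pos: [0.4707, 0.3763, 0.0974]
eef_rot: [179.9, 0.0, -2.2]
contact_force: [0.2, -0.6, -1.0]
gripper_width: 0.0144
```

```bash
python3 clips.py; python3 - <<'E'
from h import *
c=capture("wrist");save(c,"w29",None,1.5)
tplan(.470,.3767,.07,-2.2)
E
```

```text
slot y0 0.2445 1377 y ext 0.2224 0.2631 mid 0.2427 x 0.4841 0.5239
   blob 688 0.2383 0.2631 0.0668
   blob 681 0.2224 0.2379 0.0663
slot y0 0.3105 1317 y ext 0.2883 0.329 mid 0.3087 x 0.484 0.524
   blob 744 0.3055 0.329 0.0667
   blob 563 0.2883 0.3034 0.0665
slot y0 0.3765 570 y ext 0.3546 0.3945 mid 0.3746 x 0.4979 0.5149
   blob 310 0.3845 0.3945 0.0665
   blob 260 0.3546 0.3631 0.0666
shaft 1440 0.36622828285293113 0.3824149176027878 mid 0.37432160022785943 ztop 0.11790421638059286 tip 0.1034495018655659 tcp [0.47101373 0.37659249 0.0979495 ]
t 41.12 pose [0.4711 0.3768 0.0983] [-180.    -0.    -2.2] F [ 0.1  0.2 -1.7] w 0.0145 j6 31.0
PLAN dx -0.0011 dy 0.0001 dz 0.0338 roll -0.000
tip z now 0.1038
```

View pics/w29.png

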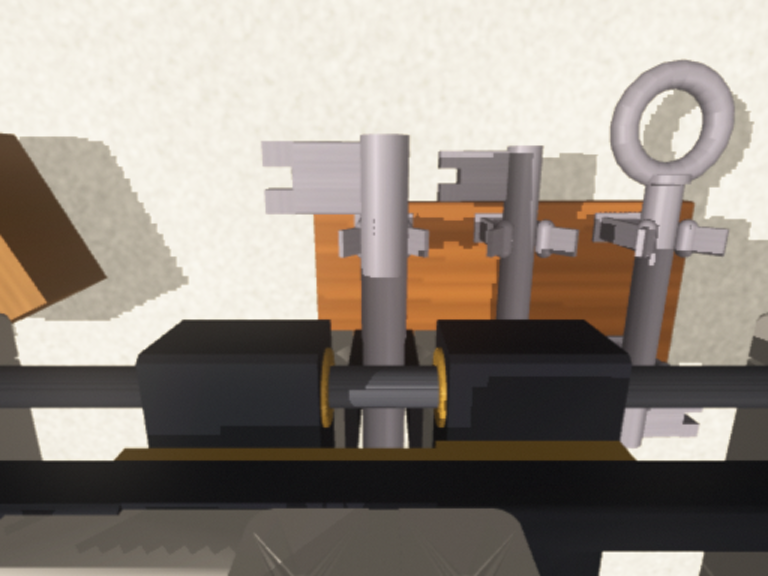

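Well aligned (0.3 mm sideways). Pressing down.

Call:
step_arm(
  motion=[
    [0.008, -0.001, -0.0003, 0.015, 0],
    [0.008, -0.001, -0.0003, 0.03, 0],
    [0.008, -0.001, -0.0003, 0.036, 0],
    [0.008, -0.001, -0.0003, 0.042, 0],
    [0.008, -0.001, -0.0003, 0.044, 0],
  ],
)

```text
time_s: 41.75
tcp_pos: [0.4694, 0.3773, 0.0532]
eef_rot: [180.0, 0.0, -2.2]
contact_force: [-0.3, 0.7, -1.7]
gripper_width: 0.014
```

Call:
step_arm(
  motion=[
    [0.008, 0, 0, 0.004, 0],
    [0.008, 0, 0, 0.008, 0],
    [0.008, 0, 0, 0.012, 0],
    [0.008, 0, 0, 0.016, 0],
    [0.008, 0, 0, 0.02, 0],
  ],
)

```text
time_s: 42.38
tcp_pos: [0.47, 0.3772, 0.0342]
eef_rot: [-180.0, -0.0, -2.2]
contact_force: [0.6, -2.4, -1.2]
gripper_width: 0.0147
```

Call:
step_arm(
  motion=[
    [0.008, 0, 0, 0.001, 0],
    [0.008, 0, 0, 0.002, 0],
    [0.008, 0, 0, 0.002, 0],
  ],
)

```text
time_s: 42.75
tcp_pos: [0.4693, 0.3768, 0.0323]
eef_rot: [179.9, 0.0, -2.2]
contact_force: [-2.2, -5.1, 8.7]
gripper_width: 0.0144
```

Call:
step_arm(
  motion=[
    [0.008, 0, 0, 0.001, 0],
    [0.008, 0, 0, 0.001, 0],
    [0.008, 0, 0, 0.001, 0],
  ],
)

```text
time_s: 43.12
tcp_pos: [0.4693, 0.3768, 0.0322]
eef_rot: [180.0, -0.0, -2.1]
contact_force: [-4.1, -5.4, 16.0]
gripper_width: 0.0144
```

Call:
step_arm(
  motion=[
    [0.03, 0, 0, -0.001, 0],
    [0.03, 0, 0, -0.001, 0],
    [0.03, 0, 0, -0.001, 0],
  ],
)

```text
time_s: 43.5
tcp_pos: [0.4695, 0.3777, 0.0315]
eef_rot: [-180.0, -0.0, -2.2]
contact_force: [-0.0, 0.2, 0.7]
gripper_width: 0.03
```

Call:
step_arm(
  motion=[
    [0.03, 0, 0, -0.04, 0],
    [0.03, 0, 0, -0.1, 0],
    [0.03, 0, 0.05, -0.16, 0],
    [0.03, 0, 0.11, -0.18, 0],
    [0.03, 0, 0.17, -0.18, 0],
  ],
)

```text
time_s: 44.12
tcp_pos: [0.4641, 0.2179, 0.2128]
eef_rot: [-179.8, -0.2, -2.1]
contact_force: [1.3, -1.3, -0.3]
gripper_width: 0.03
```

Call:
step_arm(
  motion=[
    [0.03, 0, 0.06, 0, 0],
    [0.03, 0, 0.12, 0, 0],
    [0.03, 0, 0.18, 0, 0],
    [0.03, 0, 0.24, 0, 0],
    [0.03, 0, 0.24, 0, 0],
  ],
)

```text
time_s: 44.75
tcp_pos: [0.4537, -0.0247, 0.2107]
eef_rot: [180.0, 0.0, -2.5]
contact_force: [-0.1, 0.1, -0.5]
gripper_width: 0.03
```

```bash
python3 rack.py k3; python3 - <<'E'
from h import *
c=capture("wrist");save(c,"w30",None,1.5)
c=capture("top");save(c,"t30",(100,110,450,290),2.2)
for l in ("cap_c","key0_c","cyl0_c","padlock","screwdriver","jar"):
    print(l,[(np.round(d["location"],3).tolist(),round(d["p"],2)) for d in spotter.tip_of("top",l)])
tplan(.45,-.24,.3)
E
```

```text
scene slot 0 -0.028 -0.008 26 Y mid -4.1 med -5.4 ztop 53.0
scene slot 0 0.008 0.028 18 Y mid -0.5 med -1.9 ztop 53.1
scene slot 0 -0.056 -0.045 14 Y mid -3.6 med -3.8 ztop 51.7
scene slot 0 0.045 0.052 9 Y mid -1.9 med -4.4 ztop 53.8
   ends X -0.0766 0.1143 zmed- 0.0471 + 0.0466
scene slot 1 -0.028 -0.008 30 Y mid -0.5 med -3.3 ztop 53.9
scene slot 1 0.008 0.028 16 Y mid -0.6 med -1.4 ztop 53.1
scene slot 1 -0.056 -0.045 11 Y mid -1.3 med -2.2 ztop 52.6
scene slot 1 0.045 0.052 13 Y mid -0.9 med -4.3 ztop 53.6
   ends X -0.1068 0.0815 zmed- 0.0468 + 0.047
scene slot 2 -0.028 -0.008 26 Y mid 1.1 med -3.6 ztop 52.9
scene slot 2 0.008 0.028 21 Y mid -2.2 med -3.3 ztop 52.4
scene slot 2 -0.056 -0.045 7 Y mid -1.7 med -0.0 ztop 52.8
scene slot 2 0.045 0.052 8 Y mid -1.5 med -6.1 ztop 54.9
   ends X -0.1091 0.0796 zmed- 0.0464 + 0.0468
top slot 0 -0.028 -0.008 39 Y mid 3.6 med 1.3 ztop 55.0
top slot 0 0.008 0.028 41 Y mid 1.4 med 0.6 ztop 54.4
top slot 0 -0.056 -0.045 27 Y mid -2.7 med -1.4 ztop 53.4
top slot 0 0.045 0.052 12 Y mid 2.4 med 0.8 ztop 52.4
   ends X -0.0675 0.1137 zmed- 0.0
[... 396 characters left out ...]
ot 2 -0.056 -0.045 21 Y mid 2.3 med -0.3 ztop 53.3
top slot 2 0.045 0.052 10 Y mid 1.2 med 1.8 ztop 53.1
   ends X -0.1128 0.0764 zmed- 0.0467 + 0.0473
cap_c [([0.466, -0.418, 0.014], 0.95), ([0.466, -0.247, 0.062], 0.48)]
key0_c [([0.467, 0.309, 0.044], 0.93), ([0.47, 0.31, 0.045], 0.61)]
cyl0_c [([0.73, 0.254, 0.001], 0.73), ([0.469, 0.31, 0.044], 0.45), ([0.48, -0.247, 0.03], 0.37)]
padlock [([0.728, 0.259, 0.001], 0.58)]
screwdriver [([0.794, 0.037, -0.002], 0.6)]
jar [([0.764, -0.114, 0.001], 0.72), ([0.481, -0.243, 0.032], 0.59)]
t 45.25 pose [ 0.4545 -0.0208  0.2107] [180.    0.   -2.1] F [-1.3 -0.8 -0.3] w 0.0301 j6 66.0
PLAN dx 0.0035 dy 0.2192 dz -0.0838 roll 0.000
tip z now 0.2162
```

View pics/k3s.png

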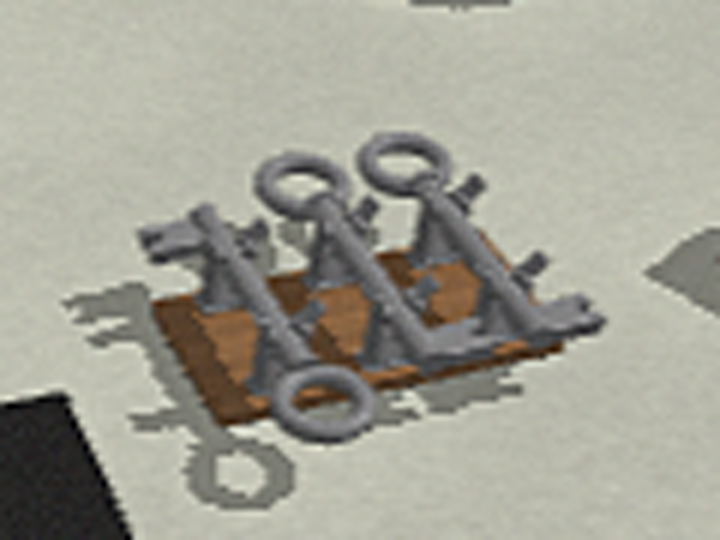

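View pics/t30.png

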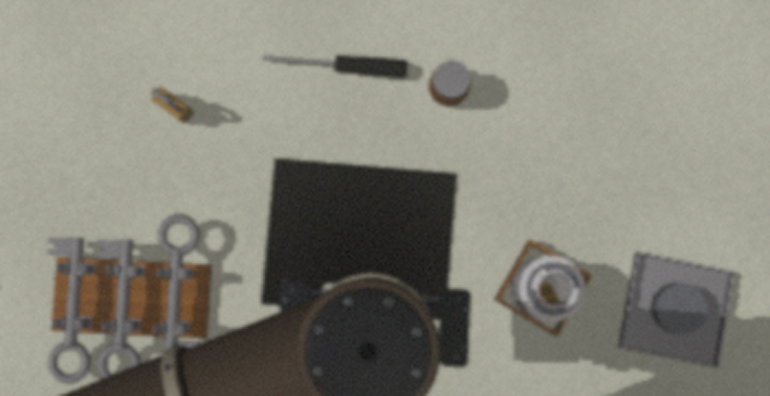

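View pics/w30.png

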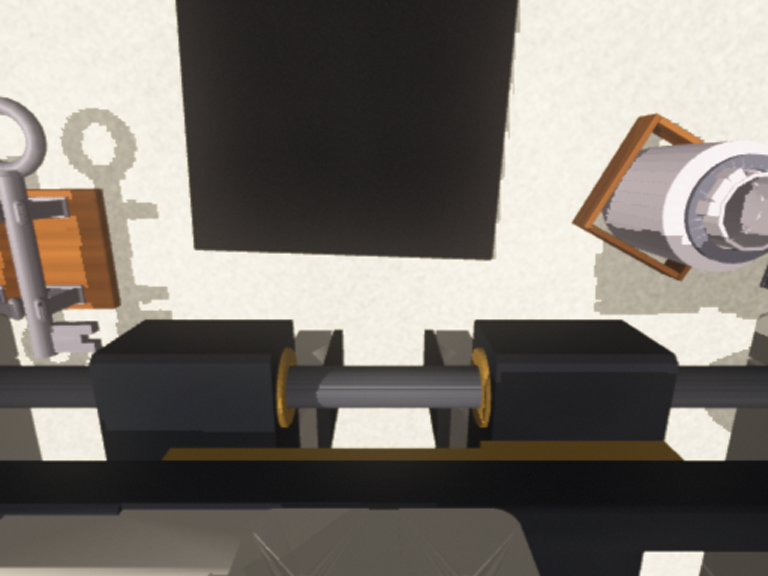

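Call:
step_arm(
  motion=[
    [0.03, -0.005, 0.06, -0.03, 0],
    [0.03, -0.01, 0.12, -0.06, 0],
    [0.03, -0.015, 0.18, -0.08, 0],
    [0.03, -0.015, 0.22, -0.08, 0],
    [0.03, -0.015, 0.22, -0.08, 0],
  ],
)

```text
time_s: 45.88
tcp_pos: [0.4308, -0.2432, 0.2907]
eef_rot: [180.0, 0.0, -2.4]
contact_force: [-0.5, 0.1, -0.6]
gripper_width: 0.0298
```

```bash
python3 - <<'E'
from h import *
c=capture("wrist");save(c,"w31",None,1.5)
c=capture("scene");im=c["image"].astype(int);W=world(c)
m=((im[...,0]>im[...,2]*1.7)&(im[...,0]>90)&(W[...,2]>.004)&(W[...,2]<.05)).astype(np.uint8)
n,l,stt,ce=cv2.connectedComponentsWithStats(m)
for i in range(1,n):
    if 6<stt[i,4]<80: print(ce[i].round(),stt[i,4],W[l==i].mean(0).round(3))
save(c,"s31",None,1.5)
E
```

```text
[345.  93.] 21 [0.146 0.544 0.049]
[350.  92.] 9 [0.143 0.567 0.049]
[356.  96.] 21 [0.176 0.578 0.049]
[401. 143.] 29 [0.493 0.566 0.049]
[409. 143.] 12 [0.504 0.592 0.049]
[415. 145.] 12 [0.521 0.603 0.048]
[498. 146.] 7 [0.617 0.867 0.049]
[420. 154.] 43 [0.551 0.605 0.033]
[498. 157.] 11 [0.664 0.821 0.049]
[501. 154.] 8 [0.658 0.841 0.049]
[506. 154.] 7 [0.662 0.857 0.049]
[345. 158.] 60 [0.468 0.373 0.013]
[327. 162.] 64 [0.465 0.305 0.012]
[354. 168.] 8 [0.518 0.38  0.011]
[334. 172.] 13 [0.516 0.304 0.012]
[310. 177.] 16 [0.512 0.219 0.013]
[357. 216.] 77 [0.731 0.256 0.045]
[150. 214.] 7 [ 0.512 -0.292  0.026]
[240. 269.] 42 [ 0.781 -0.105  0.033]
```

View pics/w31.png

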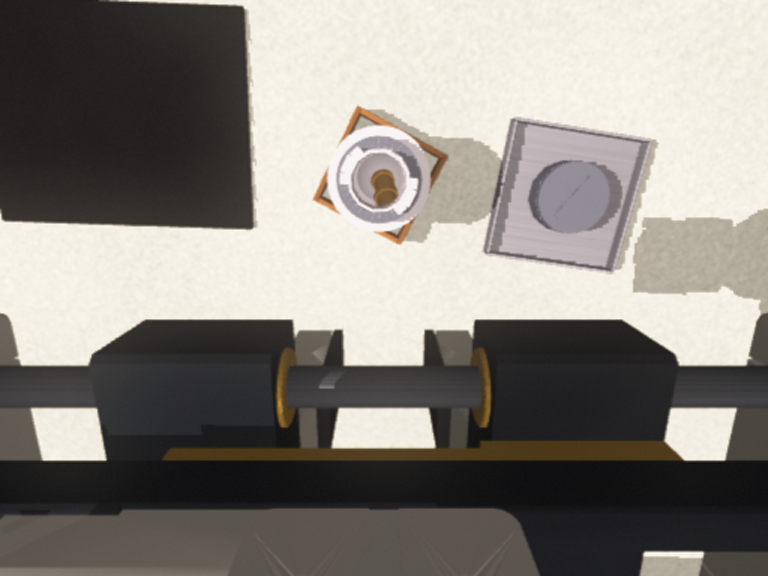

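View pics/s31.png

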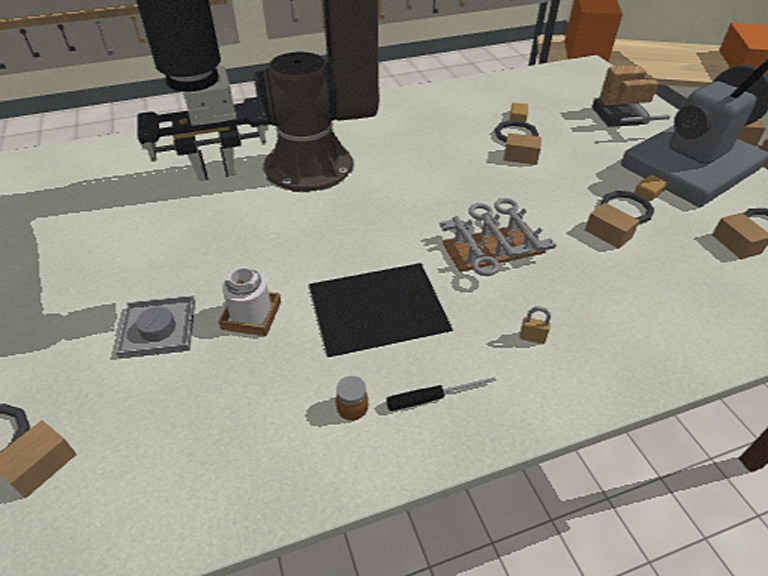

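```bash
python3 - <<'E'
from h import *
c=capture("wrist");im=c["image"].astype(int);W=world(c)
m=(im[...,0]>im[...,2]*1.6)&(np.hypot(W[...,0]-.4873,W[...,1]+.2425)<.034); w=W[m]
print("brass in tub",m.sum(),w.min(0).round(3),w.max(0).round(3), np.percentile(w[:,2],[10,50,90]).round(3))
m=(W[...,2]>.022)&(W[...,2]<.05)&(np.hypot(W[...,0]-.46,W[...,1]+.42)<.055);print("cap",W[m].mean(0).round(4))
print(st()["qd"].round(2)); save(c,"tubz",(205,65,310,175),6)
E
```

```text
brass in tub 1058 [ 0.453 -0.262  0.013] [ 0.494 -0.224  0.391] [0.036 0.378 0.389]
cap [ 0.4629 -0.4204  0.0305]
[ 1.13 -0.41 -0.22  0.09  0.04  0.16]
```

View pics/tubz.png

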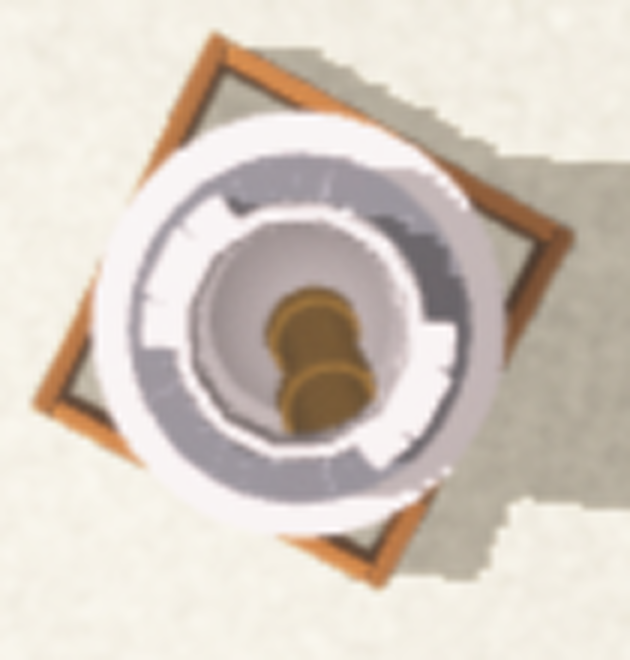

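Both cylinders are in the tub, one stacked on the other, well below the rim. The cap is in the tray, the keys are seated and the arm is clear, so I'm handing the job in.

```bash
python3 - <<'E'
from plant import workorder, r
print(workorder.close_job()); print(r.get_state()["time_s"])
E
```

```text
the job is handed in; nothing more can be done
None
the job is handed in; nothing more can be done
```

I completed every step and handed the job in at about 46 s of the 210 s allowed. No verdict was reported.

- **Cap:** I pressed it down about 6.4 mm (about 16 N) and turned it about 77° anticlockwise. It now lies in the tray, about 3 mm from the centre.
- **Cylinders:** Only two were present, and a final brass scan of the bench showed no third. Both are in the tub, one stacked on the other, well below the rim. I judged that depth mainly from the picture, because the tub depth reading was mixed with parts of the gripper.
- **Keys:** All three are in the rack, one per slot. Shaft tops measured about 53 mm, so the axes are at about 45 mm against a target of 44 mm. They are within about 5 mm of centre along the slots and parallel to them. Sideways, the scene and top cameras disagreed by a few mm, some readings reached the 5 mm limit, and one early top reading of slot 1 (part-hidden by the arm) showed 8 mm. I relied on the clips and the wrist view there.
- **Bystanders:** The padlock, screwdriver and jar read within a few mm of their starting positions.

**Fingertip height:** The fingertips were really about 24.5 mm higher than the reported TCP pose implied. My first grasp therefore closed on top of the cap, pressing it with only about 5 N. I measured the offset with two cameras and corrected for it from then on.

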